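Isolate the jar shaker and clamp the sample jar

ROBOT

A 6-joint arm with a two-finger parallel gripper is mounted at the origin on the work surface. World frame = base frame: x ahead of the robot, y to its left, z up, the work surface at z = 0. Lengths are in m, angles in rad, forces in N, time in s.
With the tool pointing down it reaches from about 0.35 to 0.725 m from the base axis. Payload 6 kg.
Tool frame: the origin (TCP) lies midway between the tips of the shut fingers; the grasp point (between the pads) lies env.pinch_z behind it (env.pinch_z is the distance from the TCP to the grasp point, in m); z points along the fingers, x is the direction in which the jaws open and shut, and the axes are right-handed (so a half turn about z gives the same grasp; the last joint's range is limited). The gripper opens to 85 mm and grips with 20 to 120 N. Pads are 22 mm wide; open, the fingers measure 114 mm over their backs; the gripper's body (76 mm by 85 mm) begins 54 mm behind the grasp point. The pads swing forward as they close: fully open they stand 13 mm farther back than shut.
Start: joints at [1.568, 0.04, 0.085, 0, -1.615, -0.334], TCP at [0.198, 0.566, 0.231] pointing down, gripper open.
Joint ranges: [-2.56, 2.56], [-1.29, 2.01], [-1.08, 1.49], [-3.29, 1.98], [-2.81, -0.18], [-2.99, 2.99]. Speed limits (rad/s): [2.57, 2.57, 3.01, 3.14, 3.14, 3.14].

INTERFACE

Orientations are given as a rotation vector (axis times angle).
In Python, from plant import state, optics, env gives the robot as it stands.
- The arm moves only by the shell command python3 -m inch 'ROWS' [OPENING]. ROWS is JSON, a list of rows, each an object of numbers: "x", "y", "z": the shift along the tool's x, y, z in units of 30 cm (1.0 is 30 cm); "rx", "ry", "rz": the turn, a rotation vector about the tool's x, y, z in units of 1.5 rad (1.0 is 1.5 rad). In form: [{"x": .., "y": .., "z": .., "rx": .., "ry": .., "rz": ..}, ...]. A call has 1 to 5 rows; each row is the pose to reach, as a shift and turn from the pose commanded when the call began, along the tool's axes at that moment; what a row does not reach only later rows make up. A row lasts 1/12 s, in which the tool goes at most 41.7 mm and 7.16 degrees, less where a joint would pass 70% of its speed; a pose out of reach is approached as far as the arm can. A call with a number of a shift or a turn outside -1 to 1 is refused whole. A call with a gripper value outside its range is refused whole. OPENING is the opening, from 0 (shut) to 1 (fully open), set as the call begins (- or left out, the last holds). The fingers move at their own pace and stop on an object; the grip force is fixed at half the most. Time passes only in rows, so rows that repeat a pose let the fingers close. It gives the time, the measured TCP pose, the force and the opening at its end, in the units of the state.
- state(): the state, without advancing time (a new reading comes with each control period).
- optics.snapshot(name): name is "side" or "top"; returns a dict with "img" (480x640x3 uint8, red, green, blue), "camera_matrix" (3x3 intrinsics, pixels), "R" (3x3) and "t" (3): a world point X has camera coordinates R X + t. Camera axes: x right, y down, z forward; pixel columns grow to the right and rows downward; lengths in m; the calibration is good to about 2 mm. A picture is of the moment at which its call begins. There is no depth.
- env.finish_job(): hands the job in, once; it reports no verdict.
The state is a dict: "t": time; "joints": joint angles; "dq": joint speeds; "joint_torque": joint torques, N m; "position": TCP position; "ee_rot": TCP orientation; "ft_force": force on the tool from outside, world axes, zero at the start; "wrist_torque": the same for the moment, N m; "width": finger opening in m.
Only numpy, scipy, OpenCV 4.12 (cv2) and the standard library are available. Lean on these libraries where they do the work, as an engineer would, in place of code of your own. Each camera call takes 0.05 s, during which the arm holds its last target.

TASK

Make the jar shaker safe and clamp its jar: turn the red isolator handle on the grey box fully to off (a quarter turn counterclockwise), then swing the orange lockout hasp beside it all the way out over the edge of the box. Then tighten the blue clamp knob over the sample jar, clockwise from above, until it slips with a click, and stop there: two clicks at the most. Leave the other jars, the bottle and the beaker where they stand.

Things in the scene. Friction and masses are not known exactly. Their poses are not given: they have to be found in the camera images.
- isolator (a joint): Angle of the red isolator handle about its vertical axis: 0 on, 1.571 (hard stop) off; it grows counterclockwise seen from above. Starts between 0 and 0.2. Stays where it is left; takes about 0.12 N m to turn.
- handle_center (a point): Point on the axis of the red isolator handle, halfway up its bar. The bar is 90 mm long (45 mm either side of the axis), 16 mm wide and 28 mm high, from 10 to 38 mm over the top of the grey isolator box, and carries a white line on its top near the pointer end; a flat hub of radius 24 mm lies under it. This point is 24 mm over the box top (box 180 x 150 mm, 85 mm high, fixed to the bench; a 2 mm yellow plate under the handle).
- handle_pointer (a point): Point in the pointer end of the same bar, 40 mm from its axis. It points away from the hasp when on, and to the left (+y of the box, whose front with the hasp faces the robot) when off. Once off, 78 mm lie free between bar and stowed hasp tab.
- hasp (a joint): Angle of the orange lockout hasp about its vertical pivot: 0 stowed along the front edge of the box top, 1.6 (hard stop) swung out square over the front edge, towards the robot; it grows clockwise seen from above. Starts between 0 and 0.15. Stays where it is left; takes about 0.05 N m.
- hasp_pivot (a point): Point on the hasp's vertical pivot axis, at the height of hasp_tab. The hasp is a flat orange tongue 85 mm long, 22 mm wide and 4 mm thick with two black padlock holes, lying 3 mm over the box top.
- hasp_tab (a point): Centre of the upright orange tab at the free end of the hasp, 62 mm from its pivot, 18 mm over the box top. The tab stands on the tongue: 22 mm long (along the tongue), 8 mm thick, from 6 to 30 mm over the box top. To swing the hasp out, push the tab from the handle's side, towards the outside of the box.
- screw (a joint): Angle of the clamp screw (with the black collar, white mark, under the blue knob) in rad, 0 at the start, growing clockwise seen from above. Each rad lowers screw, knob and pad by 3.5 mm. It turns 1.2 to 3.1 rad before the pad is tight on the jar, then stops. Turning it freely takes about 0.1 N m.
- knob (a joint): Slip angle of the blue knob relative to the screw: 0 at the start and as long as they turn together. When the pad is tight the knob slips clockwise at about 0.2 N m over ten spring detents: one click every 0.63 rad, when it snaps forward into the next notch. Grows clockwise seen from above. A white mark on the knob's skirt lines up with the white mark on the collar until it slips.
- knob_center (a point): Point on the vertical axis of the blue clamp knob, halfway up its wings. The knob is a bar of two wings, 130 mm from tip to tip, 14 mm thick and 24 mm high (12 mm above and below this point), on a round skirt of radius 31 mm whose top is 6 mm below this point. Nothing else stands in the wings' sweep; the top of the black collar (radius 38 mm) lies 23 mm below this point, that of the bridge (168 x 36 mm) 34 mm at the start.
- wing_orange (a point): Point in the wing with the orange end, 50 mm from the knob's axis.
- wing_blue (a point): Point in the other wing, 50 mm from the knob's axis.
- press: The clamp's round pad (radius 26 mm) on the end of the screw, over the jar lid, with screw and knob that it carries. Its frame is that of the bridge, on the screw's axis at about bench height.
- sample_jar: The jar to be clamped: orange contents, red lid, radius 34 mm, 95 mm high, 0.35 kg, standing loose on the shaker platform under the pad. Origin at the centre of its underside.
- jar_nest (a point): Centre of the platform top between four short black studs, where the sample jar stands, on the screw's axis, 58 mm over the bench. The white shaker under it (200 x 190 mm) is fixed. The clamp bridge over it stands on two posts 70 mm either side of this point.
- jar_a: Another jar, red lid, radius 34 mm, 95 mm high, loose, not to be moved. Origin under its centre.
- jar_b: Another jar, yellow lid, radius 34 mm, 95 mm high, loose, not to be moved. Origin under its centre.
- beaker: Clear beaker with white spatulas, radius 36 mm, 155 mm high over all, loose, not to be moved. Origin under its centre.
- wash_bottle: White bottle with blue cap, radius 32 mm, 170 mm high, loose, not to be moved. Origin under its centre.
- jar_c: Another jar, green lid, radius 34 mm, 95 mm high, loose, not to be moved. Origin under its centre.

How it is judged:
By the outcome, as a careful person would: the job done as asked, in the order asked, and still so for the second after the job is handed in, with the robot touching nothing.
It also fails if it takes over 72 s, if anything falls off the work surface, if the arm or the gripper's body presses on something with over 40 N, if the wrist force passes 120 N, or if a joint passes its speed limit or range.

## Working session

There is one attempt and no reset: what is moved stays moved. The work goes in short steps, Python scripts to look and compute and a shell command to move; the robot and the scene stay as the last step left them, time stands still between calls to the robot, and variables do not carry over. Pictures are saved under pics/ and viewed, and the job is handed in when it is done.

```bash
ls; mkdir -p pics; python3 - <<'E'
from plant import state, optics, env
import cv2,json
print(state(), env.pinch_z)
for n in("side","top"):
    s=optics.snapshot(n); cv2.imwrite(f"pics/{n}0.png",s["img"][:,:,::-1]); print(n,s["camera_matrix"],s["R"],s["t"])
E
```

```text
pics
{'t': 0.0, 'joints': array([ 1.56770143e+00,  4.08124449e-02,  8.37808085e-02, -4.55099442e-04,
       -1.61551201e+00, -3.33726016e-01]), 'dq': array([-0.00023237, -0.00097528,  0.00087921, -0.00087665, -0.0009251 ,
       -0.0002138 ]), 'joint_torque': array([ 2.20238588e-03, -3.68209219e+01,  3.47413445e+01,  6.93222463e+00,
       -5.40924069e-03,  6.31642450e-06]), 'position': array([0.19809495, 0.56599492, 0.23026368]), 'ee_rot': array([ 1.81688914e+00, -2.56121304e+00,  1.81788749e-03]), 'ft_force': array([-0.00112759,  0.31353464, -0.40363625]), 'wrist_torque': array([ 0.03895968, -0.0299655 ,  0.00271928]), 'width': 0.08570855370193234} 0.0187
side [[567.19879562   0.         324.38438851]
 [  0.         567.19879562 233.02543178]
 [  0.           0.           1.        ]] [[ 0.68260543 -0.73057545 -0.01758826]
 [-0.35680677 -0.31218167 -0.88047234]
 [ 0.63776074  0.60729081 -0.47377116]] [-0.45299309  0.37684051  1.13753938]
top [[597.56609288   0.         313.09154175]
 [  0.         597.56609288 247.19635739]
 [  0.           0.           1.        ]] [[ 0.01720126 -0.99945953  0.02801357]
 [-0.98261557 -0.02207802 -0.18433449]
 [ 0.18485335 -0.02435578 -0.98246427]] [-0.04485816  0.66353405  1.38115296]
```

View pics/side0.png

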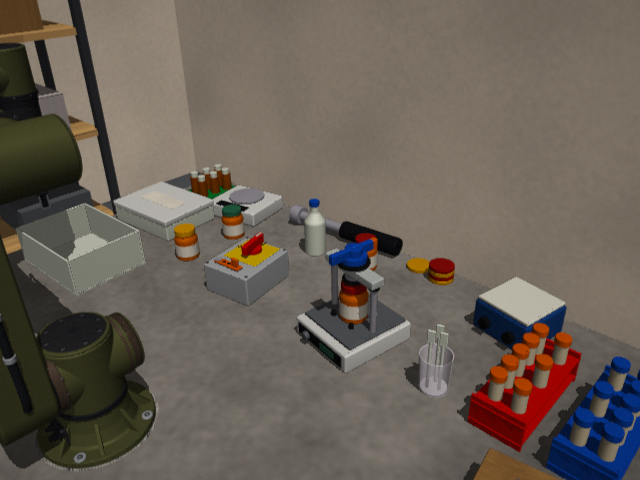

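View pics/top0.png

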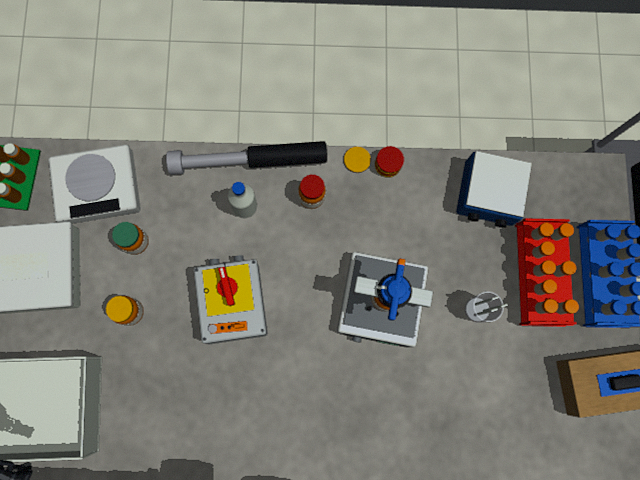

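```bash
python3 - <<'E'
import cv2,numpy as np
t=cv2.imread("pics/top0.png"); s=cv2.imread("pics/side0.png")
a=cv2.resize(t[245:355,175:285],(600,600),interpolation=cv2.INTER_CUBIC);cv2.imwrite("pics/a.png",a)
a=cv2.resize(t[240:360,320:440],(600,600),interpolation=cv2.INTER_CUBIC);cv2.imwrite("pics/b.png",a)
a=cv2.resize(s[220:310,195:305],(770,630),interpolation=cv2.INTER_CUBIC);cv2.imwrite("pics/c.png",a[:600])
a=cv2.resize(s[225:375,290:420],(520,600),interpolation=cv2.INTER_CUBIC);cv2.imwrite("pics/d.png",a)
E
```

```text
(no output)
```

View pics/a.png

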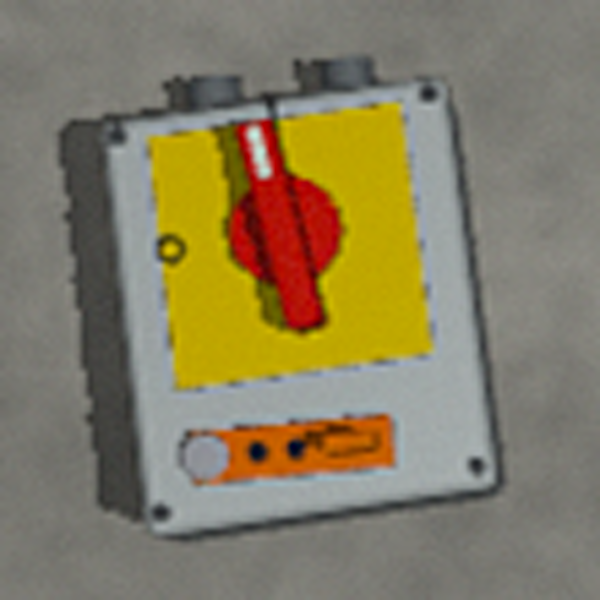

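View pics/b.png

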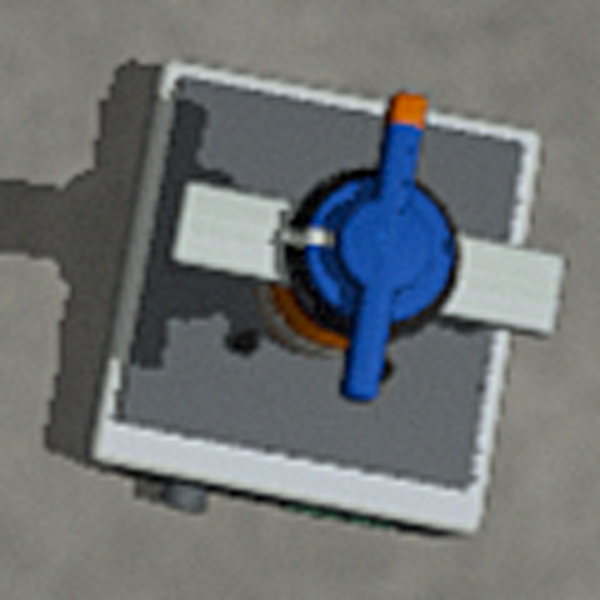

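View pics/c.png

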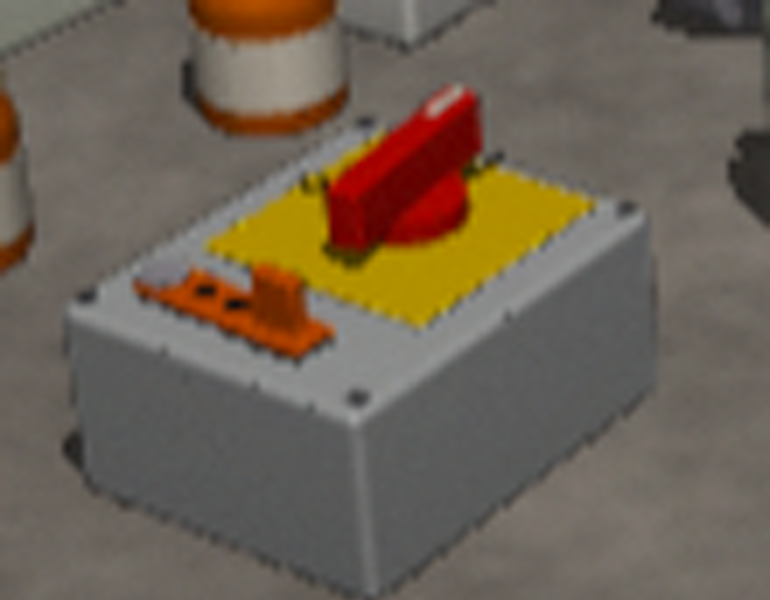

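View pics/d.png

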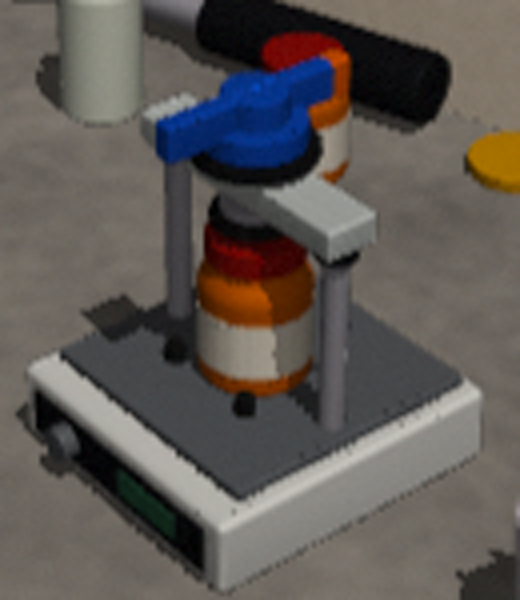

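```bash
cat > h.py <<'E'
import numpy as np
from plant import state, optics, env
import cv2
from scipy.spatial.transform import Rotation as Ro
CAM={}
def cam(n):
    if n not in CAM:
        CAM[n]=np.load(f"cam_{n}.npz")
    c=CAM[n]; return c["K"],c["R"],c["t"]
def snap(n,f=None):
    s=optics.snapshot(n); np.savez(f"cam_{n}.npz",K=s["camera_matrix"],R=s["R"],t=s["t"])
    if f: cv2.imwrite(f"pics/{f}.png",s["img"][:,:,::-1])
    return s["img"]
def back(n,px,z):
    K,R,t=cam(n); d=R.T@np.linalg.inv(K)@np.array([px[0],px[1],1.]); o=-R.T@t
    return o+d*(z-o[2])/d[2]
def proj(n,X):
    K,R,t=cam(n); p=K@(R@np.array(X,float)+t); return p[:2]/p[2]
def tri(pt,ps):
    P=[K@np.c_[R,t] for K,R,t in (cam("top"),cam("side"))]
    X=cv2.triangulatePoints(P[0],P[1],np.array(pt,float),np.array(ps,float)); return (X[:3]/X[3]).ravel()
def crop(src,x0,y0,w,h,f,o):
    a=cv2.imread(f"pics/{src}.png")[y0:y0+h,x0:x0+w]; cv2.imwrite(f"pics/{o}.png",cv2.resize(a,None,fx=f,fy=f,interpolation=cv2.INTER_CUBIC))
E
python3 - <<'E'
from h import *
np.set_printoptions(precision=4,suppress=True)
snap("top","top1");snap("side","side1")
A=lambda u,v:(175+u/5.4545,245+v/5.4545)
B=lambda u,v:(320+u/5,240+v/5)
C=lambda u,v:(195+u/7,220+v/7)
D=lambda u,v:(290+u/4,225+v/4)
print("box",*[back("top",A(*p),.085)for p in[(108,118),(447,82),(497,490),(155,535)]])
print("box side",*[back("side",C(*p),.085)for p in[(68,315),(355,420),(650,212)]])
print("handle ends top",*[back("top",A(*p),.123)for p in[(255,123),(305,327)]], "hub", back("top",A(286,230),.095))
print("yellow",*[back("top",A(*p),.087)for p in[(150,137),(402,103),(433,352),(178,388)]])
print("hasp corners",*[back("top",A(*p),.091)for p in[(205,456),(393,415),(395,466)]])
print("tab top",*[back("top",A(*p),.115)for p in[(305,437),(380,430)]])
print("tab side tri-top", *[back("side",C(*p),.115)for p in[(255,268),(302,278)]])
print("handle side", *[back("side",C(*p),.123)for p in[(332,182),(345,193),(455,85),(480,100)]])
for z in(.19,.2,.21,.22,.23):
  print(z,"orange end,blue end",*[back("top",B(*p),z)for p in[(408,95),(361,400)]],"side",*[back("side",D(*p),z)for p in[(160,130),(333,62)]])
print(tri(B(361,398),D(160,128)),tri(B(408,97),D(333,62)))
E
```

```text
box [0.6073 0.246  0.085 ] [0.6262 0.1009 0.085 ] [0.4518 0.0738 0.085 ] [0.4304 0.2168 0.085 ]
box side [0.427  0.2091 0.085 ] [0.4521 0.0716 0.085 ] [0.626  0.1001 0.085 ]
handle ends top [0.6008 0.178  0.123 ] [0.5158 0.1535 0.123 ] hub [0.5593 0.1664 0.095 ]
yellow [0.5992 0.2273 0.087 ] [0.6163 0.1198 0.087 ] [0.5094 0.1027 0.087 ] [0.492 0.21  0.087]
hasp corners [0.4635 0.1966 0.091 ] [0.4821 0.1183 0.091 ] [0.4608 0.1167 0.091 ]
tab top [0.4709 0.1524 0.115 ] [0.4744 0.1215 0.115 ]
tab side tri-top [0.4658 0.1413 0.115 ] [0.4728 0.1225 0.115 ]
handle side [0.5176 0.1583 0.123 ] [0.5154 0.1481 0.123 ] [0.6002 0.1821 0.123 ] [0.5984 0.1652 0.123 ]
0.19 orange end,blue end [ 0.6182 -0.2237  0.19  ] [ 0.4844 -0.2019  0.19  ] side [ 0.545  -0.1333  0.19  ] [ 0.6742 -0.1576  0.19  ]
0.2 orange end,blue end [ 0.6165 -0.2219  0.2   ] [ 0.4837 -0.2004  0.2   ] side [ 0.5327 -0.1447  0.2   ] [ 0.66   -0.1687  0.2   ]
0.21 orange end,blue end [ 0.6148 -0.2202  0.21  ] [ 0.483  -0.1988  0.21  ] side [ 0.5204 -0.1562  0.21  ] [ 0.6458 -0.1798  0.21  ]
0.22 orange end,blue end [ 0.6131 -0.2184  0.22  ] [ 0.4823 -0.1972  0.22  ] side [ 0.5081 -0.1676  0.22  ] [ 0.6316 -0.1909  0.22  ]
0.23 orange end,blue end [ 0.6114 -0.2166  0.23  ] [ 0.4817 -0.1956  0.23  ] side [ 0.4958 -0.1791  0.23  ] [ 0.6174 -0.202   0.23  ]
[ 0.4813 -0.1932  0.2434] [ 0.6072 -0.2133  0.2391]
```

```bash
cat >> h.py <<'E'
np.set_printoptions(precision=4,suppress=True)
def plan(p=None,yaw=None):
    """shift (30cm units) in present measured tool axes to reach TCP p with tool x at world yaw"""
    s=state(); R=Ro.from_rotvec(s["ee_rot"]); M=R.as_matrix()
    y0=np.arctan2(M[1,0],M[0,0])
    print("t %.2f pos"%s["t"],s["position"],"yaw deg %.2f"%np.degrees(y0),"q6 %.3f"%s["joints"][5],"F",s["ft_force"],"M",s["wrist_torque"],"w %.4f"%s["width"])
    if p is not None:
        d=np.array(p)-s["position"]; print("xyz units",M.T@d/.3)
    if yaw is not None:
        T=Ro.from_euler("z",yaw,degrees=True).as_matrix()@np.diag([1.,-1,-1])
        print("rot units",(R.inv()*Ro.from_matrix(T)).as_rotvec()/1.5)
E
python3 - <<'E'
from h import *
plan([.5585,.166,.20],-73.9)
plan([.5585,.166,.20],106.1)
E
```

```text
t 0.20 pos [0.1982 0.5661 0.2307] yaw deg -109.30 q6 -0.334 F [-0.4229 -0.0745 -0.3196] M [-0.0247  0.0142 -0.0092] w 0.0852
xyz units [ 0.8618 -1.5744  0.1034]
rot units [ 0.0001 -0.0008 -0.4119]
t 0.20 pos [0.1982 0.5661 0.2307] yaw deg -109.30 q6 -0.334 F [-0.4229 -0.0745 -0.3196] M [-0.0247  0.0142 -0.0092] w 0.0852
xyz units [ 0.8618 -1.5744  0.1034]
rot units [-0.001  -0.0002  1.6825]
```

```bash
python3 -m inch '[{"x":0.07,"y":-0.12,"rz":0.08},{"x":0.14,"y":-0.24,"rz":0.16},{"x":0.21,"y":-0.36,"rz":0.24},{"x":0.28,"y":-0.48,"rz":0.32},{"x":0.33,"y":-0.6,"rz":0.4}]' 1; python3 -c "
from h import *
plan([.5585,.166,.20],106.1)"
```

```text
t 0.20 pos [0.1982 0.5661 0.2307] yaw deg -109.30 q6 -0.334 F [-0.4229 -0.0745 -0.3196] M [-0.0247  0.0142 -0.0092] w 0.0852
xyz units [ 0.8618 -1.5744  0.1034]
rot units [-0.001  -0.0002  1.6825]$[0]: bad value
```

```bash
python3 -m inch '[{"x":0.07,"y":-0.12,"z":0,"rx":0,"ry":0,"rz":0.08},{"x":0.14,"y":-0.24,"z":0,"rx":0,"ry":0,"rz":0.16},{"x":0.21,"y":-0.36,"z":0,"rx":0,"ry":0,"rz":0.24},{"x":0.28,"y":-0.48,"z":0,"rx":0,"ry":0,"rz":0.32},{"x":0.33,"y":-0.6,"z":0,"rx":0,"ry":0,"rz":0.4}]' 1; python3 -c "
from h import *
plan([.5585,.166,.20],106.1)"
```

```text
t: 0.62
position: [0.3361, 0.4114, 0.2317]
ee_rot: [-0.971, 2.987, 0.001]
ft_force: [2.4, 1.2, 0.2]
width: 0.0853
t 0.62 pos [0.3361 0.4114 0.2317] yaw deg -143.98 q6 -0.636 F [2.44   1.1517 0.2079] M [ 0.0785 -0.1303  0.0039] w 0.0853
xyz units [-0.1184 -1.0977  0.1052]
rot units [ 0.0006 -0.      1.279 ]
```

```bash
python3 -c "
from h import *
print(np.degrees(state()['joints']))"
```

```text
[ 72.4624  -8.2388  -5.2428  -0.0011 -92.9552 -36.4382]
```

```bash
python3 -m inch '[{"x":-0.02,"y":-0.12,"z":0,"rx":0,"ry":0,"rz":0.08},{"x":-0.04,"y":-0.24,"z":0,"rx":0,"ry":0,"rz":0.16},{"x":-0.06,"y":-0.36,"z":0,"rx":0,"ry":0,"rz":0.24},{"x":-0.08,"y":-0.48,"z":0,"rx":0,"ry":0,"rz":0.32},{"x":-0.1,"y":-0.6,"z":0,"rx":0,"ry":0,"rz":0.4}]' 1; python3 -c "
from h import *
plan([.5585,.166,.20],106.1)"
```

```text
t: 1.03
position: [0.4672, 0.2846, 0.2313]
ee_rot: [-0.044, 3.141, 0.0]
ft_force: [0.2, 1.0, -0.2]
width: 0.0853
t 1.03 pos [0.4672 0.2846 0.2313] yaw deg -178.38 q6 -0.886 F [ 0.1826  0.9682 -0.2022] M [ 0.0681 -0.0383 -0.0009] w 0.0853
xyz units [-0.2932 -0.4038  0.1044]
rot units [ 0.0001 -0.      0.8787]
```

```bash
python3 -m inch '[{"x":-0.07,"y":-0.1,"z":0,"rx":0,"ry":0,"rz":0.08},{"x":-0.14,"y":-0.2,"z":0,"rx":0,"ry":0,"rz":0.16},{"x":-0.21,"y":-0.3,"z":0,"rx":0,"ry":0,"rz":0.24},{"x":-0.25,"y":-0.36,"z":0,"rx":0,"ry":0,"rz":0.32},{"x":-0.29,"y":-0.4,"z":0,"rx":0,"ry":0,"rz":0.4}]' 1; python3 -c "
from h import *
plan([.5585,.166,.20],106.1)"
```

```text
t: 1.45
position: [0.5581, 0.1668, 0.2312]
ee_rot: [-0.889, -3.013, 0.001]
ft_force: [0.7, -1.2, 0.4]
width: 0.0858
t 1.45 pos [0.5581 0.1668 0.2312] yaw deg 147.11 q6 -1.209 F [ 0.6903 -1.1837  0.3996] M [ 0.0719  0.0214 -0.0225] w 0.0858
xyz units [-0.0025 -0.0016  0.1039]
rot units [-0.0003  0.0001  0.4771]
```

```bash
python3 -m inch '[{"x":0,"y":0,"z":0,"rx":0,"ry":0,"rz":0.08},{"x":0,"y":0,"z":0.05,"rx":0,"ry":0,"rz":0.16},{"x":0,"y":0,"z":0.1,"rx":0,"ry":0,"rz":0.24},{"x":0,"y":0,"z":0.1,"rx":0,"ry":0,"rz":0.32},{"x":0,"y":0,"z":0.1,"rx":0,"ry":0,"rz":0.4}]' 1;python3 -m inch '[{"x":0,"y":0,"z":0,"rx":0,"ry":0,"rz":0.077},{"x":0,"y":0,"z":0,"rx":0,"ry":0,"rz":0.077},{"x":0,"y":0,"z":0,"rx":0,"ry":0,"rz":0.077}]'; python3 -c "
from h import *
plan([.5585,.166,.099],106.1)
snap('top','t2');snap('side','s2')
crop('t2',150,200,160,160,3.7,'t2c');crop('s2',170,150,160,160,3.7,'s2c')"
```

```text
t: 1.87
position: [0.5567, 0.1688, 0.1996]
ee_rot: [-1.737, -2.616, 0.004]
ft_force: [0.4, -0.2, 0.1]
width: 0.0855
t: 2.12
position: [0.5572, 0.1691, 0.2011]
ee_rot: [-1.874, -2.522, 0.001]
ft_force: [0.1, -0.5, 0.9]
width: 0.0854
t 2.12 pos [0.5572 0.1691 0.2011] yaw deg 106.77 q6 -1.917 F [ 0.0612 -0.5484  0.9276] M [0.0543 0.0853 0.0295] w 0.0854
xyz units [-0.0112  0.0013  0.3404]
rot units [-0.0002  0.0001  0.0079]
```

View pics/t2c.png

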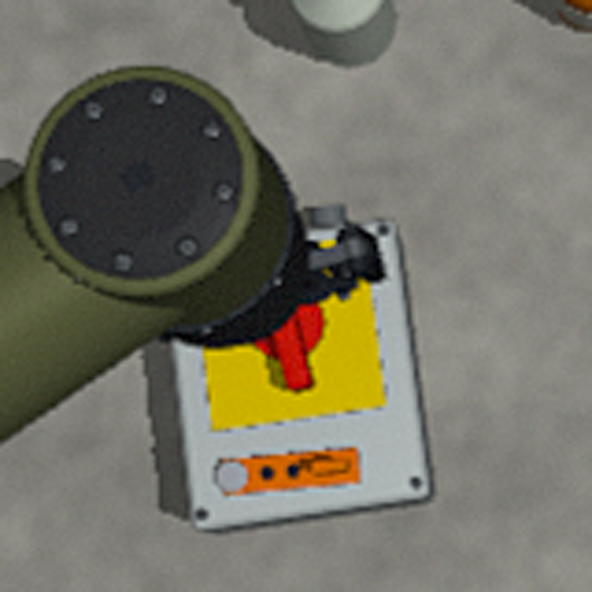

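View pics/s2c.png

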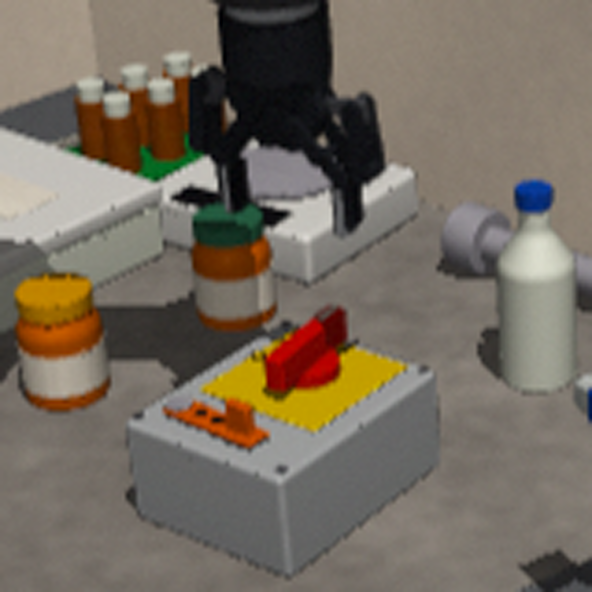

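```bash
python3 -m inch '[{"x":-0.011,"y":0,"z":0.06,"rx":0,"ry":0,"rz":0.008},{"x":-0.011,"y":0,"z":0.14,"rx":0,"ry":0,"rz":0.008},{"x":-0.011,"y":0,"z":0.22,"rx":0,"ry":0,"rz":0.008},{"x":-0.011,"y":0,"z":0.29,"rx":0,"ry":0,"rz":0.008},{"x":-0.011,"y":0,"z":0.325,"rx":0,"ry":0,"rz":0.008}]' 1;  python3 -c "
from h import *
plan([.5585,.166,.103],106.1)
snap('side','s3')
crop('s3',170,150,160,160,3.7,'s3c')"
```

```text
t: 2.63
position: [0.5569, 0.1655, 0.1005]
ee_rot: [-1.889, -2.507, 0.005]
ft_force: [-0.1, 0.2, -0.3]
width: 0.0855
t 2.63 pos [0.5569 0.1655 0.1005] yaw deg 106.00 q6 -1.925 F [-0.1495  0.1947 -0.2671] M [0.0512 0.0281 0.0469] w 0.0855
xyz units [ 0.0001  0.0057 -0.0083]
rot units [-0.0027  0.0002 -0.0012]
```

View pics/s3c.png

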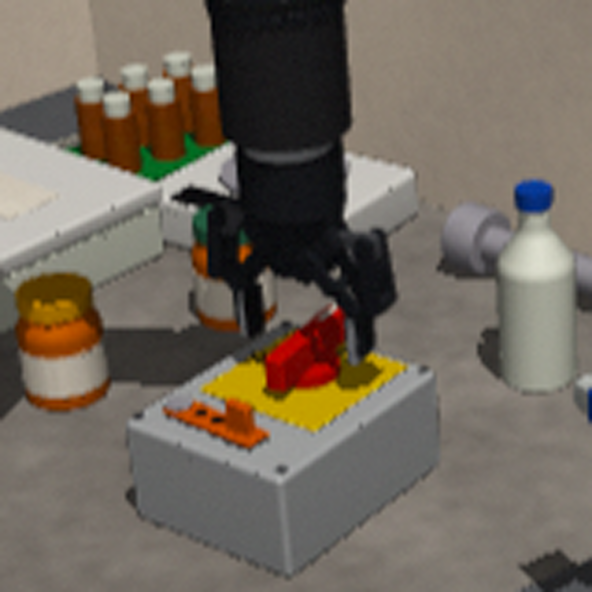

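```bash
for i in 1 2; do python3 -m inch '[{"x":0,"y":0,"z":0,"rx":0,"ry":0,"rz":0},{"x":0,"y":0,"z":0,"rx":0,"ry":0,"rz":0},{"x":0,"y":0,"z":0,"rx":0,"ry":0,"rz":0},{"x":0,"y":0,"z":0,"rx":0,"ry":0,"rz":0}]' 0; done; python3 -c "
from h import *
plan([.5585,.166,.103],106.1)"
```

```text
t: 3.02
position: [0.5589, 0.1663, 0.1055]
ee_rot: [1.892, 2.507, 0.003]
ft_force: [0.1, -0.1, -0.2]
width: 0.0389
t: 3.35
position: [0.558, 0.1688, 0.1053]
ee_rot: [-1.89, -2.507, -0.007]
ft_force: [-6.0, 8.8, 4.8]
width: 0.0147
t 3.35 pos [0.558  0.1688 0.1053] yaw deg 106.00 q6 -1.927 F [-6.0287  8.8186  4.8026] M [2.9345 1.9157 0.0091] w 0.0147
xyz units [-0.0096 -0.001   0.0075]
rot units [ 0.0017 -0.0029 -0.0012]
```

```bash
python3 -m inch '[{"x":0.009,"y":0,"z":0,"rx":0,"ry":0,"rz":0},{"x":0.009,"y":0,"z":0,"rx":0,"ry":0,"rz":-0.03},{"x":0.009,"y":0,"z":0,"rx":0,"ry":0,"rz":-0.08},{"x":0.009,"y":0,"z":0,"rx":0,"ry":0,"rz":-0.14},{"x":0.009,"y":0,"z":0,"rx":0,"ry":0,"rz":-0.2}]' 0; python3 -c "
from h import *
plan([.558,.1688,.103],106.1)"
```

```text
t: 3.77
position: [0.5583, 0.1682, 0.1053]
ee_rot: [1.49, 2.763, 0.001]
ft_force: [2.4, -1.0, 2.5]
width: 0.0146
t 3.77 pos [0.5583 0.1682 0.1053] yaw deg 123.31 q6 -1.627 F [ 2.368  -0.9501  2.5256] M [-0.7077 -0.4293 -0.1825] w 0.0146
xyz units [0.0022 0.0003 0.0077]
rot units [0.0014 0.001  0.2003]
```

```bash
python3 -m inch '[{"x":0,"y":0,"z":0,"rx":0,"ry":0,"rz":-0.07},{"x":0,"y":0,"z":0,"rx":0,"ry":0,"rz":-0.14},{"x":0,"y":0,"z":0,"rx":0,"ry":0,"rz":-0.21},{"x":0,"y":0,"z":0,"rx":0,"ry":0,"rz":-0.28},{"x":0,"y":0,"z":0,"rx":0,"ry":0,"rz":-0.35}]' 0; python3 -c "
from h import *
plan([.558,.1688,.103],106.1)"; python3 -m inch '[{"x":0,"y":0,"z":0,"rx":0,"ry":0,"rz":-0.07},{"x":0,"y":0,"z":0,"rx":0,"ry":0,"rz":-0.14},{"x":0,"y":0,"z":0,"rx":0,"ry":0,"rz":-0.21},{"x":0,"y":0,"z":0,"rx":0,"ry":0,"rz":-0.28},{"x":0,"y":0,"z":0,"rx":0,"ry":0,"rz":-0.33}]' 0; python3 -c "
from h import *
plan([.558,.1688,.103],106.1)"
```

```text
t: 4.18
position: [0.5594, 0.1672, 0.1053]
ee_rot: [0.722, 3.053, -0.001]
ft_force: [7.7, -4.5, -0.7]
width: 0.0147
t 4.18 pos [0.5594 0.1672 0.1053] yaw deg 153.39 q6 -1.101 F [ 7.7416 -4.4752 -0.6707] M [-1.8814 -2.7243 -0.1948] w 0.0147
xyz units [0.0066 0.0027 0.0076]
rot units [0.0016 0.0028 0.5502]
t: 4.6
position: [0.5609, 0.1669, 0.1053]
ee_rot: [-0.047, 3.134, -0.003]
ft_force: [15.8, -6.2, -3.6]
width: 0.0145
t 4.60 pos [0.5609 0.1669 0.1053] yaw deg -178.28 q6 -0.606 F [15.7525 -6.2324 -3.623 ] M [-2.0685 -5.1923 -0.2356] w 0.0145
xyz units [0.0094 0.0067 0.0076]
rot units [0.0022 0.005  0.8798]
```

```bash
python3 -m inch '[{"x":-0.012,"y":0,"z":0,"rx":0,"ry":0,"rz":-0.02},{"x":-0.012,"y":0,"z":0,"rx":0,"ry":0,"rz":-0.04},{"x":-0.012,"y":0,"z":0,"rx":0,"ry":0,"rz":-0.06},{"x":-0.012,"y":0,"z":0,"rx":0,"ry":0,"rz":-0.08},{"x":-0.012,"y":0,"z":0,"rx":0,"ry":0,"rz":-0.08}]' 0; python3 -c "
from h import *
plan([.558,.1688,.103],106.1)";python3 -m inch '[{"x":0,"y":0,"z":0,"rx":0,"ry":0,"rz":-0.02},{"x":0,"y":0,"z":0,"rx":0,"ry":0,"rz":-0.04},{"x":0,"y":0,"z":0,"rx":0,"ry":0,"rz":-0.04}]' 0; python3 -c "
from h import *
plan([.558,.1688,.103],106.1)"
```

```text
t: 5.02
position: [0.5615, 0.1669, 0.1053]
ee_rot: [-0.231, 3.132, -0.004]
ft_force: [-1.7, -5.9, 5.3]
width: 0.015
t 5.02 pos [0.5615 0.1669 0.1053] yaw deg -171.57 q6 -0.486 F [-1.6846 -5.9448  5.3474] M [-1.8325  0.4325  0.0926] w 0.0150
xyz units [0.0106 0.0081 0.0075]
rot units [-0.0013  0.0017  0.9579]
t: 5.27
position: [0.5616, 0.1669, 0.1053]
ee_rot: [-0.32, 3.124, -0.003]
ft_force: [-1.9, -4.8, 5.6]
width: 0.0142
t 5.27 pos [0.5616 0.1669 0.1053] yaw deg -168.30 q6 -0.429 F [-1.8551 -4.7999  5.5618] M [-1.5807  0.3682 -1.6052] w 0.0142
xyz units [0.0104 0.0086 0.0076]
rot units [-0.0009  0.0015  0.996 ]
```

```bash
python3 -m inch '[{"x":0,"y":0,"z":0,"rx":0,"ry":0,"rz":0},{"x":0,"y":0,"z":0,"rx":0,"ry":0,"rz":0},{"x":0,"y":0,"z":0,"rx":0,"ry":0,"rz":0},{"x":0,"y":0,"z":0,"rx":0,"ry":0,"rz":0}]' 0.6; python3 -m inch '[{"x":0,"y":0,"z":-0.08,"rx":0,"ry":0,"rz":0},{"x":0,"y":0,"z":-0.2,"rx":0,"ry":0,"rz":0},{"x":0,"y":0,"z":-0.3,"rx":0,"ry":0,"rz":0},{"x":0,"y":0,"z":-0.3,"rx":0,"ry":0,"rz":0}]' 0.6; python3 -c "
from h import *
plan([.558,.1688,.103],106.1)
snap('top','t4');snap('side','s4')
crop('t4',150,200,160,160,3.7,'t4c');crop('s4',195,220,110,90,7,'s4c')"
```

```text
t: 5.6
position: [0.561, 0.1688, 0.1036]
ee_rot: [0.324, -3.125, 0.0]
ft_force: [-0.3, -0.3, -0.1]
width: 0.0511
t: 5.93
position: [0.5636, 0.1693, 0.2018]
ee_rot: [-0.323, 3.114, 0.004]
ft_force: [0.2, -0.7, 2.4]
width: 0.0514
t 5.93 pos [0.5636 0.1693 0.2018] yaw deg -168.14 q6 -0.427 F [ 0.1574 -0.6827  2.3587] M [-0.0353 -0.0793  0.0181] w 0.0514
xyz units [0.0221 0.0019 0.329 ]
rot units [0.0062 0.0053 0.9979]
```

View pics/t4c.png

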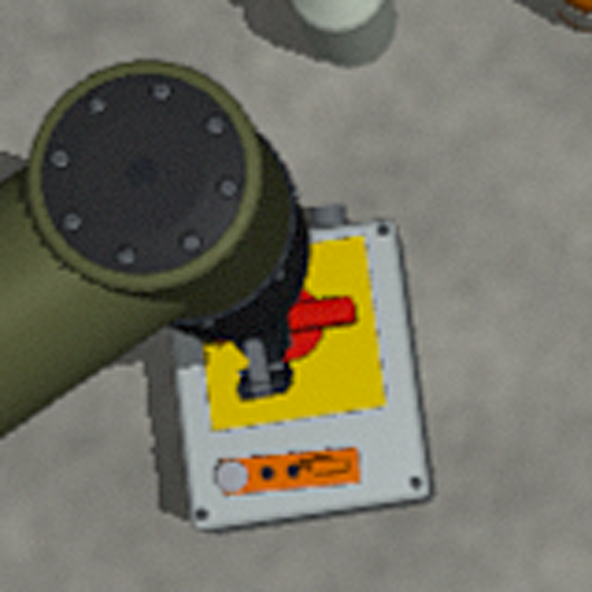

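View pics/s4c.png

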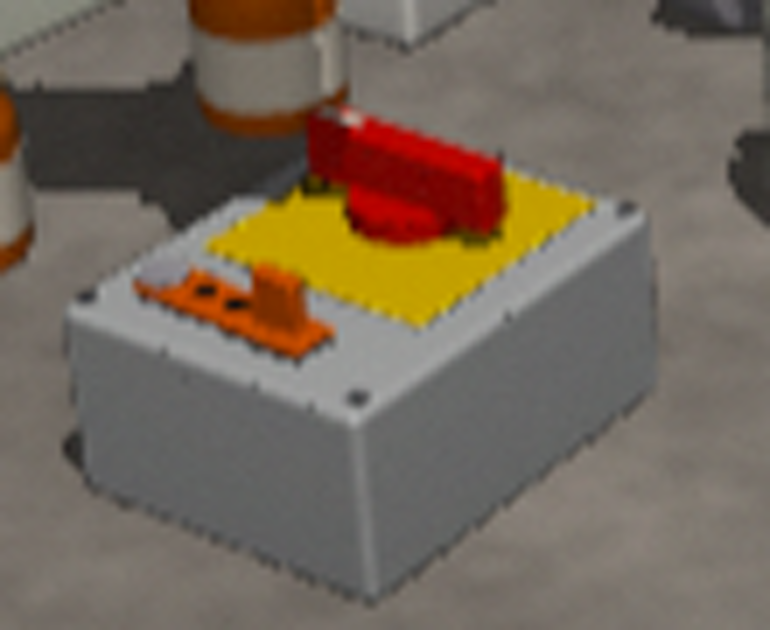

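```bash
cat >> h.py <<'E'
def hp(h,d,r=.062,P=(.4655,.198),b=8.9):
    a=np.radians(b)-h; n=np.array([np.cos(a),np.sin(a)]); u=np.array([np.sin(a),-np.cos(a)])
    return np.array(P)+r*u+d*n, (b-180-np.degrees(h))
E
python3 -c "
from h import *
p,y=hp(.05,.045); print(p,y); plan([*p,.2],y)"
```

```text
[0.5168 0.1411] -173.9647889756541
t 6.03 pos [0.5616 0.1693 0.1954] yaw deg -168.15 q6 -0.427 F [-0.0867  0.519  -0.599 ] M [-0.0296  0.0175  0.0714] w 0.0513
xyz units [ 0.1656 -0.0612 -0.0158]
rot units [0.001  0.002  0.0677]
```

```bash
python3 -m inch '[{"x":0.05,"y":-0.02,"z":0,"rx":0,"ry":0,"rz":0.02},{"x":0.11,"y":-0.04,"z":0,"rx":0,"ry":0,"rz":0.05},{"x":0.166,"y":-0.061,"z":0,"rx":0,"ry":0,"rz":0.067},{"x":0.166,"y":-0.061,"z":0,"rx":0,"ry":0,"rz":0.067},{"x":0.166,"y":-0.061,"z":0,"rx":0,"ry":0,"rz":0.067}]' 0; python3 -c "
from h import *
p,y=hp(.05,.045); print(p,y); plan([*p,.101],y)"
```

```text
t: 6.45
position: [0.5155, 0.1403, 0.193]
ee_rot: [0.167, -3.136, 0.0]
ft_force: [0.8, -0.3, -0.0]
width: -0.0004
[0.5168 0.1411] -173.9647889756541
t 6.45 pos [0.5155 0.1403 0.193 ] yaw deg -173.90 q6 -0.536 F [ 0.7762 -0.2836 -0.0095] M [ 0.0093 -0.0487 -0.0155] w -0.0004
xyz units [-0.0048  0.002   0.3068]
rot units [-0.0001 -0.0005  0.0008]
```

```bash
python3 -m inch '[{"x":0,"y":0,"z":0.08,"rx":0,"ry":0,"rz":0},{"x":0,"y":0,"z":0.18,"rx":0,"ry":0,"rz":0},{"x":0,"y":0,"z":0.26,"rx":0,"ry":0,"rz":0},{"x":0,"y":0,"z":0.3,"rx":0,"ry":0,"rz":0},{"x":0,"y":0,"z":0.3,"rx":0,"ry":0,"rz":0}]' 0; python3 -c "
from h import *
snap('side','s5');snap('top','t5');crop('t5',150,200,160,160,3.7,'t5c');crop('s5',195,200,110,110,5,'s5c')
p,y=hp(.05,.02); print(p,y); plan([*p,.101],y)"
```

```text
t: 6.87
position: [0.5145, 0.1399, 0.0997]
ee_rot: [0.166, -3.131, 0.005]
ft_force: [-0.4, 0.2, 0.0]
width: -0.0001
[0.4919 0.1384] -173.9647889756541
t 6.97 pos [0.5165 0.1405 0.1043] yaw deg -173.91 q6 -0.536 F [0.3733 0.6274 0.431 ] M [ 0.0065 -0.0953  0.0428] w -0.0001
xyz units [0.0824 0.0018 0.0111]
rot units [-0.0006  0.0001  0.0007]
```

View pics/s5c.png

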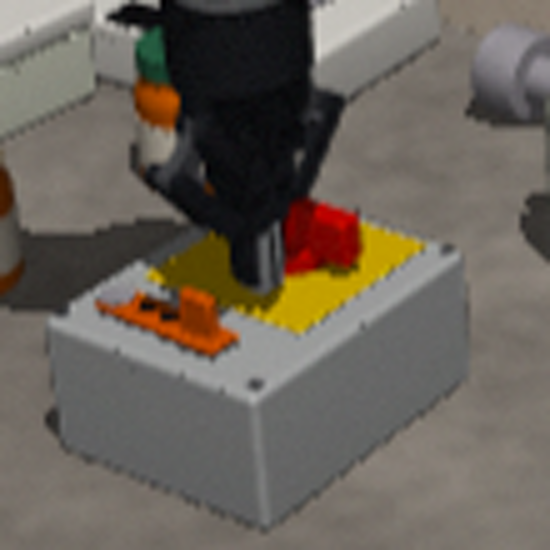

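View pics/t5c.png

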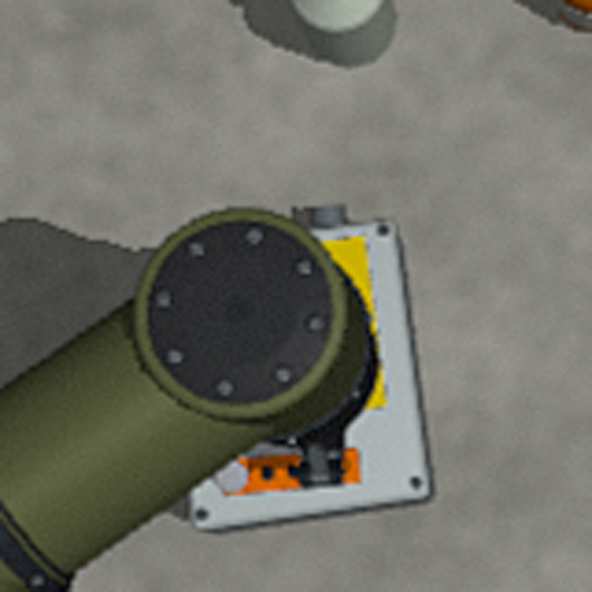

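```bash
cat >> h.py <<'E'
def rows(L,z=.102,f=hp):
    s=state(); R=Ro.from_rotvec(s["ee_rot"])
    for h,d in L:
        p,y=f(h,d); T=Ro.from_euler("z",y,degrees=True)*Ro.from_rotvec([np.pi,0,0])
        print(h,d,"xyz",R.inv().apply(np.array([*p,z])-s["position"])/.3,"rz %.3f"%((R.inv()*T).as_rotvec()[2]/1.5))
E
python3 -c "
from h import *
rows([(.05,.035),(.05,.025),(.05,.017),(.1,.017),(.18,.017)])"
```

```text
0.05 0.035 xyz [0.0324 0.0017 0.0078] rz 0.001
0.05 0.025 xyz [0.0657 0.0017 0.0078] rz 0.001
0.05 0.017 xyz [0.0924 0.0018 0.0078] rz 0.001
0.1 0.017 xyz [ 0.1028 -0.0008  0.0078] rz 0.034
0.18 0.017 xyz [ 0.1197 -0.0038  0.0078] rz 0.087
```

```bash
python3 -m inch '[{"x":0.032,"y":0.002,"z":0.007,"rx":0,"ry":0,"rz":0},{"x":0.066,"y":0.002,"z":0.007,"rx":0,"ry":0,"rz":0},{"x":0.092,"y":0.002,"z":0.007,"rx":0,"ry":0,"rz":0},{"x":0.103,"y":-0.001,"z":0.007,"rx":0,"ry":0,"rz":0.034},{"x":0.12,"y":-0.004,"z":0.007,"rx":0,"ry":0,"rz":0.087}]' 0; python3 -c "
from h import *
plan()
snap('side','s6');crop('s6',195,200,110,110,5,'s6c')
rows([(.25,.017),(.35,.017),(.45,.017),(.55,.017),(.65,.017)])"
```

```text
t: 7.38
position: [0.4812, 0.136, 0.1038]
ee_rot: [0.041, 3.138, 0.002]
ft_force: [0.6, -0.5, 0.0]
width: -0.0
t 7.38 pos [0.4812 0.136  0.1038] yaw deg 178.50 q6 -0.706 F [ 0.6248 -0.4931  0.04  ] M [ 0.0413 -0.3489 -0.0013] w -0.0000
0.25 0.017 xyz [ 0.0132 -0.0043  0.006 ] rz 0.042
0.35 0.017 xyz [ 0.0344 -0.0076  0.0059] rz 0.108
0.45 0.017 xyz [ 0.0558 -0.0087  0.0058] rz 0.175
0.55 0.017 xyz [ 0.0772 -0.0078  0.0058] rz 0.242
0.65 0.017 xyz [ 0.0984 -0.0047  0.0057] rz 0.308
```

View pics/s6c.png

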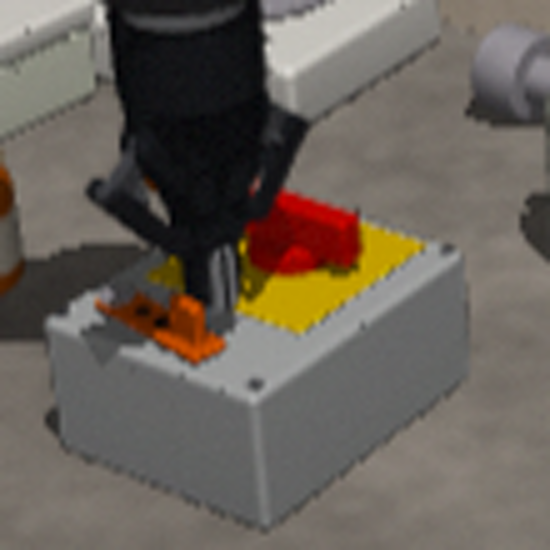

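```bash
python3 -m inch '[{"x":0.013,"y":-0.004,"z":0.005,"rx":0,"ry":0,"rz":0.042},{"x":0.034,"y":-0.008,"z":0.005,"rx":0,"ry":0,"rz":0.108},{"x":0.056,"y":-0.009,"z":0.005,"rx":0,"ry":0,"rz":0.175},{"x":0.077,"y":-0.008,"z":0.005,"rx":0,"ry":0,"rz":0.242},{"x":0.098,"y":-0.005,"z":0.005,"rx":0,"ry":0,"rz":0.308}]' 0; python3 -c "
from h import *
plan()
rows([(.75,.017),(.85,.017),(.95,.017),(1.05,.017),(1.1,.017)])"
```

```text
t: 7.85
position: [0.4515, 0.1348, 0.1018]
ee_rot: [0.761, 3.046, 0.002]
ft_force: [0.6, 0.4, 0.1]
width: 0.0001
t 7.85 pos [0.4515 0.1348 0.1018] yaw deg 151.94 q6 -1.211 F [0.6182 0.4359 0.0509] M [-0.371  -0.2848 -0.0107] w 0.0001
0.75 0.017 xyz [ 0.0231 -0.0037 -0.0007] rz 0.070
0.85 0.017 xyz [ 0.0444 -0.0061 -0.0008] rz 0.137
0.95 0.017 xyz [ 0.0658 -0.0064 -0.0008] rz 0.203
1.05 0.017 xyz [ 0.0872 -0.0045 -0.0009] rz 0.270
1.1 0.017 xyz [ 0.0977 -0.0028 -0.0009] rz 0.303
```

```bash
python3 -m inch '[{"x":0.023,"y":-0.004,"z":0,"rx":0,"ry":0,"rz":0.07},{"x":0.044,"y":-0.006,"z":0,"rx":0,"ry":0,"rz":0.137},{"x":0.066,"y":-0.006,"z":0,"rx":0,"ry":0,"rz":0.203},{"x":0.087,"y":-0.005,"z":0,"rx":0,"ry":0,"rz":0.27},{"x":0.098,"y":-0.003,"z":0,"rx":0,"ry":0,"rz":0.303}]' 0; python3 -c "
from h import *
plan()
snap('side','s7');crop('s7',195,200,110,110,5,'s7c')
rows([(1.2,.017),(1.3,.017),(1.4,.017),(1.5,.017),(1.55,.017)])"
```

```text
t: 8.27
position: [0.4248, 0.148, 0.1017]
ee_rot: [1.428, 2.797, 0.002]
ft_force: [0.8, -1.2, 0.3]
width: -0.0
t 8.27 pos [0.4248 0.148  0.1017] yaw deg 125.91 q6 -1.732 F [ 0.8337 -1.181   0.273 ] M [-0.396  -0.0513 -0.0451] w -0.0000
1.2 0.017 xyz [ 0.0185 -0.0039 -0.0009] rz 0.067
1.3 0.017 xyz [ 0.0398 -0.0065 -0.0009] rz 0.133
1.4 0.017 xyz [ 0.0612 -0.0068 -0.001 ] rz 0.200
1.5 0.017 xyz [ 0.0825 -0.0051 -0.0009] rz 0.267
1.55 0.017 xyz [ 0.0931 -0.0034 -0.0009] rz 0.300
```

View pics/s7c.png

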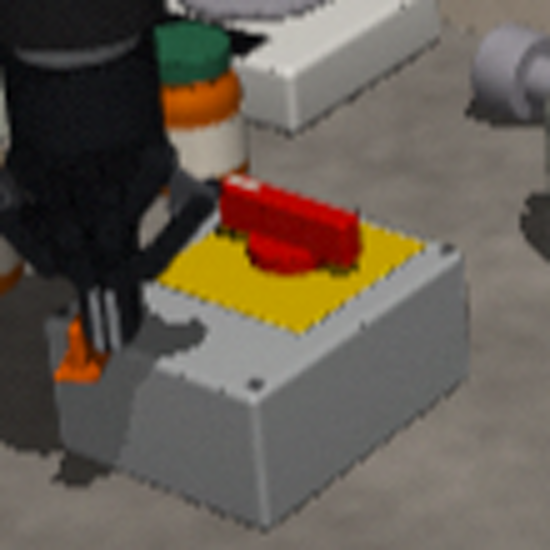

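```bash
python3 -m inch '[{"x":0.019,"y":-0.004,"z":0,"rx":0,"ry":0,"rz":0.067},{"x":0.04,"y":-0.006,"z":0,"rx":0,"ry":0,"rz":0.133},{"x":0.061,"y":-0.007,"z":0,"rx":0,"ry":0,"rz":0.2},{"x":0.083,"y":-0.005,"z":0,"rx":0,"ry":0,"rz":0.267},{"x":0.093,"y":-0.003,"z":0,"rx":0,"ry":0,"rz":0.3}]' 0; python3 -c "
from h import *
plan()
rows([(1.56,.017),(1.6,.017),(1.62,.016),(1.62,.014)])"
```

```text
t: 8.73
position: [0.4076, 0.1702, 0.1014]
ee_rot: [2.015, 2.41, 0.002]
ft_force: [-1.0, -1.2, -0.1]
width: 0.0
t 8.73 pos [0.4076 0.1702 0.1014] yaw deg 100.20 q6 -2.250 F [-0.9716 -1.1783 -0.1384] M [-0.335   0.1595  0.0103] w 0.0000
1.56 0.017 xyz [ 0.0029 -0.0009 -0.0022] rz 0.008
1.6 0.017 xyz [ 0.0112 -0.0029 -0.0022] rz 0.035
1.62 0.016 xyz [ 0.0188 -0.0035 -0.0022] rz 0.048
1.62 0.014 xyz [ 0.0254 -0.003  -0.0022] rz 0.048
```

```bash
python3 -m inch '[{"x":0.005,"y":-0.002,"z":0,"rx":0,"ry":0,"rz":0.015},{"x":0.011,"y":-0.003,"z":0,"rx":0,"ry":0,"rz":0.035},{"x":0.019,"y":-0.003,"z":0,"rx":0,"ry":0,"rz":0.04},{"x":0.025,"y":-0.003,"z":0,"rx":0,"ry":0,"rz":0.04}]' 0; python3 -c "
from h import *
plan()
snap('side','s8');crop('s8',195,200,110,110,5,'s8c')"
```

```text
t: 9.07
position: [0.4058, 0.1746, 0.1013]
ee_rot: [2.08, 2.349, -0.005]
ft_force: [4.4, -14.9, 1.6]
width: -0.0001
t 9.07 pos [0.4058 0.1746 0.1013] yaw deg 96.94 q6 -2.321 F [  4.4119 -14.9139   1.5935] M [-5.1164 -1.2474 -0.0061] w -0.0001
```

View pics/s8c.png

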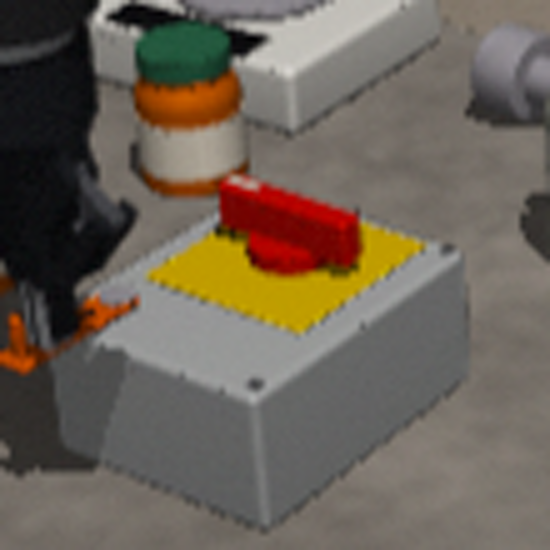

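```bash
python3 -m inch '[{"x":-0.03,"y":0,"z":0,"rx":0,"ry":0,"rz":0},{"x":-0.08,"y":0,"z":0,"rx":0,"ry":0,"rz":0},{"x":-0.1,"y":0,"z":-0.1,"rx":0,"ry":0,"rz":0},{"x":-0.1,"y":0,"z":-0.23,"rx":0,"ry":0,"rz":0},{"x":-0.1,"y":0,"z":-0.36,"rx":0,"ry":0,"rz":0}]' 0; python3 -m inch '[{"x":-0.1,"y":0,"z":-0.1,"rx":0,"ry":0,"rz":0},{"x":-0.22,"y":0,"z":-0.2,"rx":0,"ry":0,"rz":0},{"x":-0.34,"y":0,"z":-0.3,"rx":0,"ry":0,"rz":0},{"x":-0.46,"y":0,"z":-0.3,"rx":0,"ry":0,"rz":0},{"x":-0.58,"y":0,"z":-0.3,"rx":0,"ry":0,"rz":0}]' 1;  python3 -c "
from h import *
plan([.548,-.2025,.3],90)
snap('side','s9');crop('s9',170,200,140,110,5,'s9c')
snap('top','t9');crop('t9',150,220,150,150,4,'t9c')"
```

```text
t: 9.53
position: [0.4086, 0.1464, 0.2096]
ee_rot: [-2.082, -2.352, 0.0]
ft_force: [1.3, 0.9, 0.4]
width: -0.0002
t: 9.95
position: [0.4303, -0.0271, 0.302]
ee_rot: [2.078, 2.352, 0.01]
ft_force: [1.5, -0.5, -0.4]
width: 0.0606
t 9.95 pos [ 0.4303 -0.0271  0.302 ] yaw deg 97.08 q6 -1.858 F [ 1.4775 -0.4851 -0.4083] M [ 0.0252 -0.1288  0.0345] w 0.0606
xyz units [-0.6287  0.3174  0.0078]
rot units [ 0.0045 -0.0012  0.0823]
```

View pics/s9c.png

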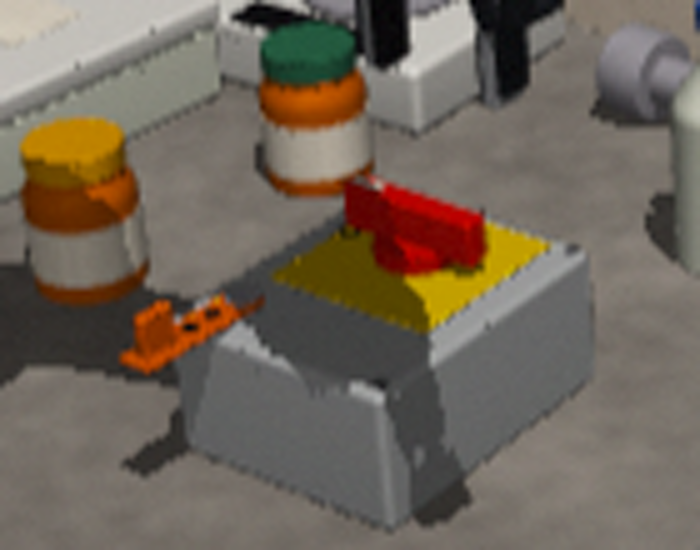

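View pics/t9c.png

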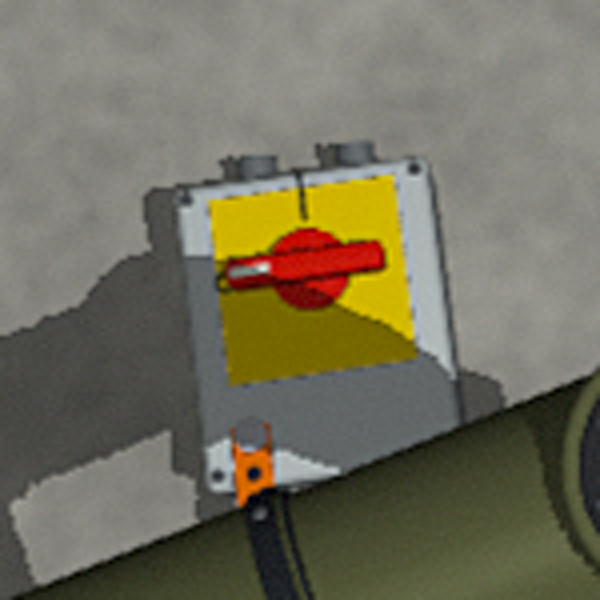

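```bash
python3 -m inch '[{"x":-0.1,"y":0.05,"z":0,"rx":0,"ry":0,"rz":-0.08},{"x":-0.2,"y":0.1,"z":0,"rx":0,"ry":0,"rz":-0.16},{"x":-0.3,"y":0.15,"z":0,"rx":0,"ry":0,"rz":-0.24},{"x":-0.4,"y":0.2,"z":0,"rx":0,"ry":0,"rz":-0.32},{"x":-0.5,"y":0.25,"z":0,"rx":0,"ry":0,"rz":-0.4}]' 1; python3 -m inch '[{"x":0,"y":0,"z":0,"rx":0,"ry":0,"rz":-0.08},{"x":0,"y":0,"z":0,"rx":0,"ry":0,"rz":-0.16},{"x":0,"y":0,"z":0,"rx":0,"ry":0,"rz":-0.24},{"x":0,"y":0,"z":0,"rx":0,"ry":0,"rz":-0.32},{"x":0,"y":0,"z":0,"rx":0,"ry":0,"rz":-0.4}]' 1; python3 -c "
from h import *
plan([.547,-.203,.29],211)"
```

```text
t: 10.47
position: [0.5222, -0.1657, 0.2987]
ee_rot: [1.336, 2.842, 0.002]
ft_force: [1.0, 0.5, 0.9]
width: 0.0854
t: 10.88
position: [0.5216, -0.1642, 0.2985]
ee_rot: [0.437, 3.11, 0.001]
ft_force: [0.4, -0.3, 0.5]
width: 0.0857
t 10.88 pos [ 0.5216 -0.1642  0.2985] yaw deg 164.01 q6 -0.341 F [ 0.4447 -0.3132  0.4575] M [ 0.0315 -0.0353  0.0217] w 0.0857
xyz units [-0.117  -0.1011  0.0282]
rot units [ 0.0002  0.0006 -0.5467]
```

```bash
python3 -m inch '[{"x":-0.04,"y":-0.04,"z":0,"rx":0,"ry":0,"rz":-0.08},{"x":-0.08,"y":-0.07,"z":0,"rx":0,"ry":0,"rz":-0.16},{"x":-0.117,"y":-0.101,"z":0,"rx":0,"ry":0,"rz":-0.24},{"x":-0.117,"y":-0.101,"z":0,"rx":0,"ry":0,"rz":-0.32},{"x":-0.117,"y":-0.101,"z":0,"rx":0,"ry":0,"rz":-0.4}]' 1; python3 -m inch '[{"x":0,"y":0,"z":0,"rx":0,"ry":0,"rz":-0.08},{"x":0,"y":0,"z":0,"rx":0,"ry":0,"rz":-0.146},{"x":0,"y":0,"z":0,"rx":0,"ry":0,"rz":-0.146},{"x":0,"y":0,"z":0,"rx":0,"ry":0,"rz":-0.146}]' 1; python3 -c "
from h import *
plan([.547,-.203,.199],211)
snap('side','s10');crop('s10',270,130,170,160,3.7,'s10c')
snap('top','t10');crop('t10',320,220,150,150,4,'t10c')"
```

```text
t: 11.3
position: [0.5469, -0.2036, 0.2978]
ee_rot: [0.501, -3.101, -0.001]
ft_force: [-0.4, 1.2, 0.1]
width: 0.0854
t: 11.63
position: [0.5466, -0.2031, 0.2985]
ee_rot: [-0.823, 3.031, 0.0]
ft_force: [-0.3, 0.1, -0.4]
width: 0.0851
t 11.63 pos [ 0.5466 -0.2031  0.2985] yaw deg -149.61 q6 0.543 F [-0.2604  0.1224 -0.3897] M [-0.0059 -0.0554 -0.0262] w 0.0851
xyz units [-0.0013 -0.0003  0.3315]
rot units [-0.0001  0.0005 -0.0071]
```

View pics/s10c.png

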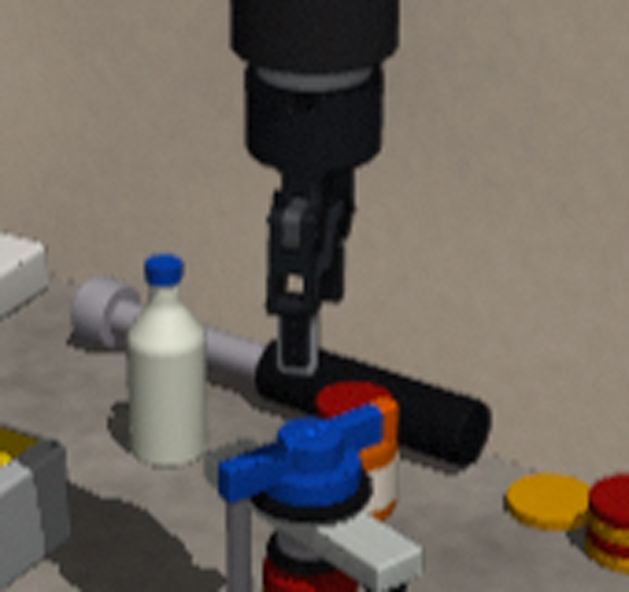

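View pics/t10c.png

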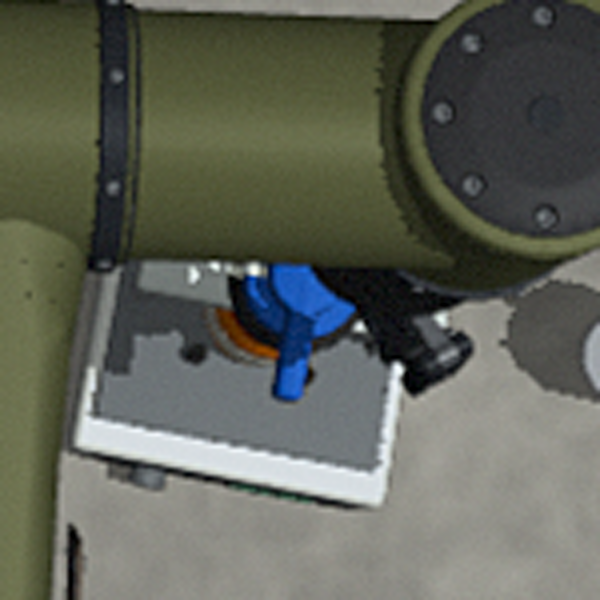

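```bash
python3 -m inch '[{"x":0,"y":0,"z":0.06,"rx":0,"ry":0,"rz":0},{"x":0,"y":0,"z":0.14,"rx":0,"ry":0,"rz":0},{"x":0,"y":0,"z":0.22,"rx":0,"ry":0,"rz":0},{"x":0,"y":0,"z":0.29,"rx":0,"ry":0,"rz":0},{"x":0,"y":0,"z":0.32,"rx":0,"ry":0,"rz":0}]' 1; python3 -c "
from h import *
snap('side','s11');crop('s11',270,130,170,160,3.7,'s11c')
plan([.547,-.203,.199],211)"
```

```text
t: 12.15
position: [0.5453, -0.2028, 0.1988]
ee_rot: [0.823, -3.028, -0.004]
ft_force: [1.2, 0.1, -1.0]
width: 0.0855
t 12.20 pos [ 0.5451 -0.2028  0.1983] yaw deg -149.59 q6 0.543 F [ 0.1031 -0.0647 -1.9685] M [ 0.0789 -0.0501 -0.0341] w 0.0858
xyz units [-0.005  -0.0037 -0.0025]
rot units [ 0.0025 -0.0025 -0.0068]
```

View pics/s11c.png

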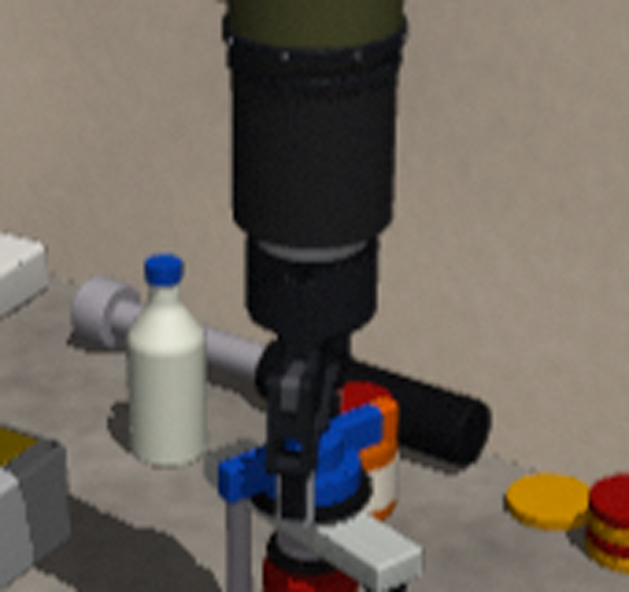

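```bash
python3 -m inch '[{"x":0,"y":0,"z":0,"rx":0,"ry":0,"rz":0.05},{"x":0,"y":0,"z":0,"rx":0,"ry":0,"rz":0.1},{"x":0,"y":0,"z":0,"rx":0,"ry":0,"rz":0.15},{"x":0,"y":0,"z":0,"rx":0,"ry":0,"rz":0.18},{"x":0,"y":0,"z":0,"rx":0,"ry":0,"rz":0.21}]' 1; python3 -c "
from h import *
plan([.547,-.203,.2],211)";python3 -m inch '[{"x":0,"y":0,"z":0,"rx":0,"ry":0,"rz":0.03},{"x":0,"y":0,"z":0,"rx":0,"ry":0,"rz":0.06},{"x":0,"y":0,"z":0,"rx":0,"ry":0,"rz":0.09},{"x":0,"y":0,"z":0,"rx":0,"ry":0,"rz":0.12},{"x":0,"y":0,"z":0,"rx":0,"ry":0,"rz":0.15}]' 1; python3 -c "
from h import *
plan([.547,-.203,.2],211)"
```

```text
t: 12.62
position: [0.5468, -0.2031, 0.2039]
ee_rot: [-0.335, 3.122, -0.0]
ft_force: [-0.6, 1.6, -1.0]
width: 0.0857
t 12.62 pos [ 0.5468 -0.2031  0.2039] yaw deg -167.73 q6 0.226 F [-0.5846  1.6478 -0.9783] M [0.6344 0.2298 0.0974] w 0.0857
xyz units [-0.0009  0.0003  0.0129]
rot units [-0.0004  0.001  -0.218 ]
t: 13.03
position: [0.5467, -0.2029, 0.2035]
ee_rot: [0.017, 3.14, 0.001]
ft_force: [0.3, 1.9, -1.0]
width: 0.0854
t 13.03 pos [ 0.5467 -0.2029  0.2035] yaw deg 179.40 q6 0.001 F [ 0.3284  1.9413 -1.0311] M [0.6912 0.0125 0.0575] w 0.0854
xyz units [-0.0008 -0.0003  0.0116]
rot units [ 0.0001  0.0009 -0.3677]
```

```bash
cat >> h.py <<'E'
def tq():
    s=state(); M=Ro.from_rotvec(s["ee_rot"]).as_matrix(); y=np.degrees(np.arctan2(M[1,0],M[0,0]))%360
    p=s["position"]
    print("t %.2f yaw %.1f turned %.2f q6 %.3f pos %s F %s M %s"%(s["t"],y,np.radians(194-y),s["joints"][5],p,s["ft_force"],s["wrist_torque"]))
E
python3 -m inch '[{"x":0,"y":0,"z":0.005,"rx":0,"ry":0,"rz":0.05},{"x":0,"y":0,"z":0.01,"rx":0,"ry":0,"rz":0.1},{"x":0,"y":0,"z":0.012,"rx":0,"ry":0,"rz":0.15},{"x":0,"y":0,"z":0.012,"rx":0,"ry":0,"rz":0.2},{"x":0,"y":0,"z":0.012,"rx":0,"ry":0,"rz":0.25}]' 1; python3 -c "from h import *;tq()"
python3 -m inch '[{"x":0,"y":0,"z":0,"rx":0,"ry":0,"rz":0.05},{"x":0,"y":0,"z":0,"rx":0,"ry":0,"rz":0.1},{"x":0,"y":0,"z":0,"rx":0,"ry":0,"rz":0.15},{"x":0,"y":0,"z":0,"rx":0,"ry":0,"rz":0.2},{"x":0,"y":0,"z":0,"rx":0,"ry":0,"rz":0.25}]' 1; python3 -c "from h import *;tq()"
```

```text
t: 13.45
position: [0.5471, -0.203, 0.2003]
ee_rot: [0.604, 3.08, 0.001]
ft_force: [0.2, 3.3, -0.8]
width: 0.0856
t 13.45 yaw 157.8 turned 0.63 q6 -0.375 pos [ 0.5471 -0.203   0.2003] F [ 0.1769  3.2671 -0.768 ] M [ 0.6137 -0.2729  0.0943]
t: 13.87
position: [0.5472, -0.203, 0.2]
ee_rot: [1.167, 2.914, 0.002]
ft_force: [0.9, 1.8, -1.0]
width: 0.0856
t 13.87 yaw 136.3 turned 1.01 q6 -0.750 pos [ 0.5472 -0.203   0.2   ] F [ 0.8594  1.7517 -0.9707] M [ 0.4424 -0.4632  0.0887]
```

Now finer steps with checks.

```bash
for i in 1 2 3 4; do python3 -m inch '[{"x":0,"y":0,"z":0,"rx":0,"ry":0,"rz":0.03},{"x":0,"y":0,"z":0,"rx":0,"ry":0,"rz":0.06},{"x":0,"y":0,"z":0,"rx":0,"ry":0,"rz":0.06}]' 1 >/dev/null; python3 -c "from h import *;tq()"; done
python3 -c "
from h import *
snap('side','s12');crop('s12',270,130,170,160,3.7,'s12c')
snap('top','t12');crop('t12',320,220,150,150,4,'t12c')"
```

```text
t 14.12 yaw 131.3 turned 1.09 q6 -0.838 pos [ 0.5469 -0.2033  0.2001] F [-0.5734  0.3021 -0.5839] M [ 0.0966 -0.0391 -0.0014]
t 14.37 yaw 126.2 turned 1.18 q6 -0.926 pos [ 0.5468 -0.2034  0.1998] F [-0.1854  0.0503 -0.397 ] M [ 0.0913 -0.0854  0.0595]
t 14.62 yaw 121.1 turned 1.27 q6 -1.015 pos [ 0.5466 -0.2034  0.1995] F [-0.1607  0.5023  0.7841] M [ 0.0709 -0.0725  0.0393]
t 14.87 yaw 116.0 turned 1.36 q6 -1.105 pos [ 0.5465 -0.2035  0.1993] F [0.539  0.1746 0.2133] M [ 0.0978 -0.1134 -0.0127]
```

View pics/s12c.png

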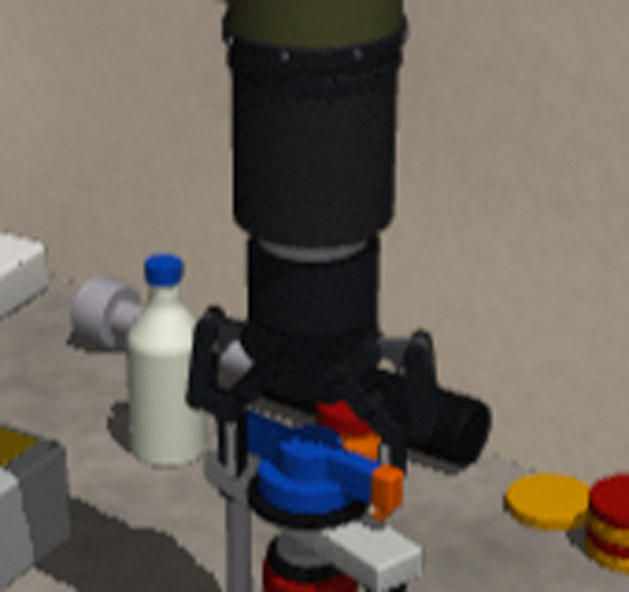

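View pics/t12c.png

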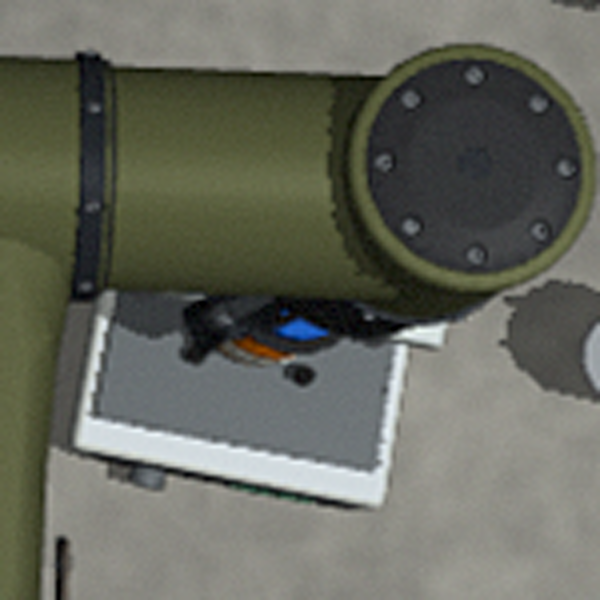

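```bash
python3 -c "
from h import *
p=back('side',(270+388/3.7,130+467/3.7),.236);print(p,np.degrees(np.arctan2(p[1]+.203,p[0]-.547)))
p=back('side',(270+250/3.7,130+412/3.7),.236);print(p,np.degrees(np.arctan2(p[1]+.203,p[0]-.547)))
tq()"
```

```text
[ 0.5565 -0.2551  0.236 ] -79.65489186471396
[ 0.5525 -0.1505  0.236 ] 84.0382873415887
t 14.97 yaw 116.1 turned 1.36 q6 -1.103 pos [ 0.5463 -0.2036  0.1992] F [-0.3975  0.6547  0.8166] M [ 0.0193 -0.1632  0.0444]
```

```bash
for i in 1 2 3 4 5 6; do python3 -m inch '[{"x":0,"y":0,"z":0,"rx":0,"ry":0,"rz":0.02},{"x":0,"y":0,"z":0,"rx":0,"ry":0,"rz":0.04}]' 1 >/dev/null; python3 -c "from h import *;tq()"; done
```

```text
t 15.13 yaw 112.6 turned 1.42 q6 -1.164 pos [ 0.5466 -0.2034  0.199 ] F [ 2.3423  0.28   -1.6082] M [ 0.1637 -0.48    0.0776]
t 15.30 yaw 109.1 turned 1.48 q6 -1.224 pos [ 0.5466 -0.2034  0.1989] F [2.2465 0.5045 0.0655] M [ 0.0936 -0.5977  0.0553]
t 15.47 yaw 105.7 turned 1.54 q6 -1.284 pos [ 0.5466 -0.2034  0.1987] F [ 1.5245  0.6587 -0.9011] M [ 0.1532 -0.5734  0.0039]
t 15.63 yaw 102.3 turned 1.60 q6 -1.344 pos [ 0.5465 -0.2033  0.1986] F [ 2.3464 -0.0269 -1.5609] M [ 0.0808 -0.6122  0.0921]
t 15.80 yaw 98.8 turned 1.66 q6 -1.404 pos [ 0.5465 -0.2034  0.1986] F [ 1.8997 -0.4998 -1.1514] M [ 0.0776 -0.5923  0.1217]
t 15.97 yaw 95.4 turned 1.72 q6 -1.464 pos [ 0.5465 -0.2034  0.1986] F [ 0.7532 -0.0312 -1.3662] M [-0.0214 -0.532   0.0643]
```

```bash
for i in 1 2 3 4 5 6; do python3 -m inch '[{"x":0,"y":0,"z":0,"rx":0,"ry":0,"rz":0.02},{"x":0,"y":0,"z":0,"rx":0,"ry":0,"rz":0.04}]' 1 >/dev/null; python3 -c "from h import *;tq()"; done
```

```text
t 16.13 yaw 91.9 turned 1.78 q6 -1.524 pos [ 0.5464 -0.2034  0.1986] F [ 0.8312 -0.04   -1.8341] M [ 0.0039 -0.3312  0.1248]
t 16.30 yaw 88.5 turned 1.84 q6 -1.584 pos [ 0.5462 -0.2034  0.1985] F [ 0.7348 -0.3349 -2.1974] M [ 0.0498 -0.2751  0.1179]
t 16.47 yaw 85.1 turned 1.90 q6 -1.644 pos [ 0.5461 -0.2034  0.1984] F [-0.2806  0.5345 -3.2978] M [ 0.0752 -0.1537  0.0922]
t 16.63 yaw 81.6 turned 1.96 q6 -1.704 pos [ 0.546  -0.2034  0.1983] F [-0.1834  0.1851 -2.1169] M [0.1215 0.0094 0.0599]
t 16.80 yaw 78.2 turned 2.02 q6 -1.764 pos [ 0.546  -0.2033  0.1983] F [-0.0742  0.8916 -0.7521] M [ 0.1414 -0.0681  0.2622]
t 16.97 yaw 74.8 turned 2.08 q6 -1.824 pos [ 0.5459 -0.2033  0.1983] F [ 0.0024  0.7658 -2.5303] M [0.2066 0.087  0.326 ]
```

```bash
for i in 1 2 3; do python3 -m inch '[{"x":0,"y":0,"z":0,"rx":0,"ry":0,"rz":0.02},{"x":0,"y":0,"z":0,"rx":0,"ry":0,"rz":0.04}]' 1 >/dev/null; python3 -c "from h import *;tq()"; done
```

```text
t 17.13 yaw 71.3 turned 2.14 q6 -1.884 pos [ 0.5458 -0.2032  0.1982] F [-0.475   1.2649 -0.9521] M [0.4562 0.1682 0.2535]
t 17.30 yaw 67.9 turned 2.20 q6 -1.944 pos [ 0.5457 -0.2031  0.1983] F [-0.5297  2.1218 -2.0622] M [0.6019 0.3792 0.224 ]
t 17.47 yaw 64.5 turned 2.26 q6 -2.004 pos [ 0.5457 -0.203   0.1982] F [-0.6362  2.9256  0.181 ] M [0.7148 0.5443 0.1526]
```

```bash
python3 -c "
from h import *
snap('side','s13');crop('s13',300,210,90,90,6,'s13c')
snap('top','t13');crop('t13',350,250,90,90,6,'t13c');tq()"
```

```text
t 17.57 yaw 64.5 turned 2.26 q6 -2.004 pos [ 0.546  -0.2033  0.1984] F [0.7389 0.3845 0.0776] M [0.0552 0.0749 0.0313]
```

View pics/s13c.png

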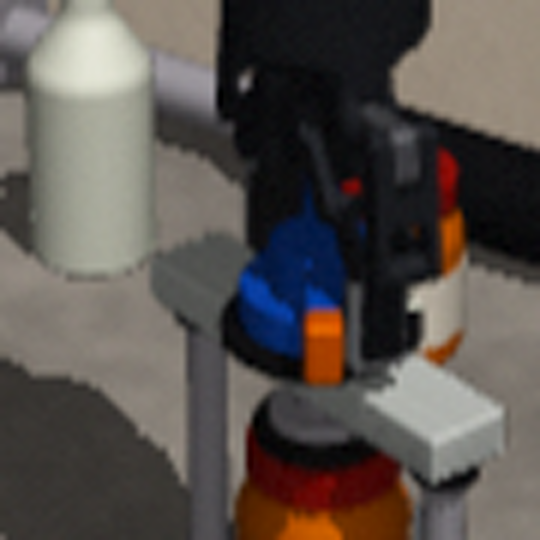

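View pics/t13c.png

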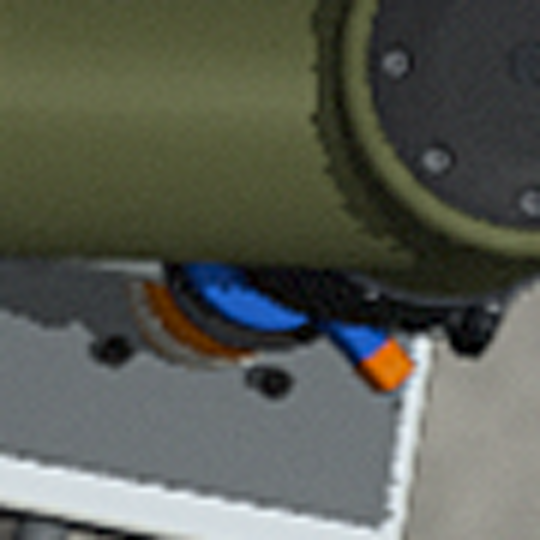

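```bash
python3 -c "
from h import *
for z in(.23,.235):
  p=back('top',(350+385/6,250+358/6),z);print(p,np.degrees(np.arctan2(p[1]+.2035,p[0]-.546)),np.hypot(p[1]+.2035,p[0]-.546))
  p=back('side',(300+323/6,210+325/6),z);print(p,np.degrees(np.arctan2(p[1]+.2035,p[0]-.546)),np.hypot(p[1]+.2035,p[0]-.546))
"
```

```text
[ 0.5041 -0.242   0.23  ] -137.38655510192933 0.056904825987618216
[ 0.5089 -0.236   0.23  ] -138.7139785474097 0.04931224330930927
[ 0.5037 -0.241   0.235 ] -138.4107982830054 0.05656317745788747
[ 0.5027 -0.2413  0.235 ] -138.86940146209562 0.057490879079598545
```

```bash
for i in 1 2 3; do python3 -m inch '[{"x":0,"y":0,"z":0,"rx":0,"ry":0,"rz":0.02},{"x":0,"y":0,"z":0,"rx":0,"ry":0,"rz":0.04}]' 1 >/dev/null; python3 -c "from h import *;tq()"; done
```

```text
t 17.73 yaw 61.0 turned 2.32 q6 -2.064 pos [ 0.5458 -0.2031  0.1985] F [-1.8754  2.1798 -0.0295] M [0.8286 0.7601 0.1641]
t 17.90 yaw 57.6 turned 2.38 q6 -2.124 pos [ 0.5458 -0.2032  0.1985] F [-1.5087  2.2873 -0.5912] M [0.5214 0.5218 0.1364]
t 18.07 yaw 54.1 turned 2.44 q6 -2.184 pos [ 0.5459 -0.2033  0.1985] F [-0.7911  1.7864 -0.5832] M [0.2702 0.4293 0.0463]
```

```bash
python3 -c "
from h import *
snap('side','s14');tq()
a=[cv2.resize(cv2.imread('pics/%s.png'%n)[225:325,330:392],None,fx=6,fy=6,interpolation=cv2.INTER_CUBIC) for n in('side1','s14')]
cv2.imwrite('pics/s14c.png',np.hstack(a))"
```

```text
t 18.12 yaw 54.0 turned 2.44 q6 -2.186 pos [ 0.5461 -0.2035  0.1986] F [-0.026   0.8114 -0.0242] M [-0.0057  0.0167  0.0009]
```

View pics/s14c.png

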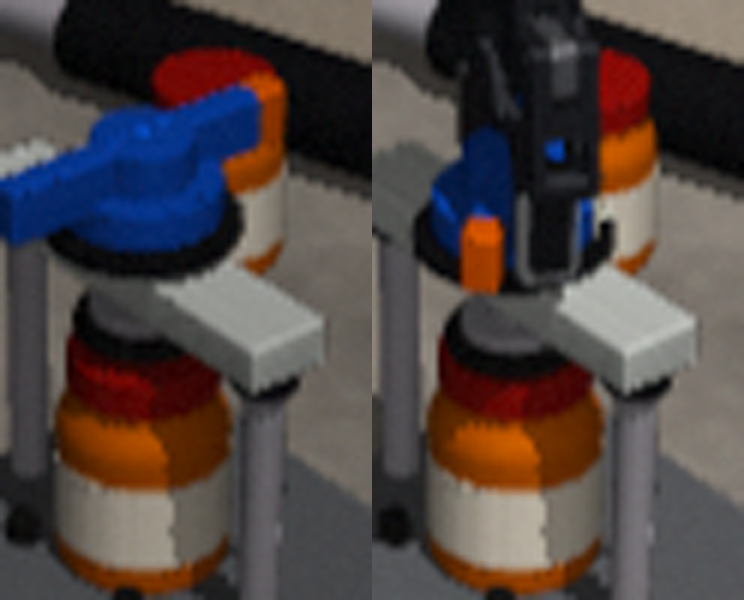

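```bash
python3 -c "
from h import *
snap('top','t14');crop('t14',350,250,90,90,6,'t14c');tq()
for z in(.231,.234,.237):
  p=back('side',(330+(481-372)/6,225+228/6),z);print(p,np.degrees(np.arctan2(p[1]+.2035,p[0]-.546)),np.hypot(p[1]+.2035,p[0]-.546))
print('expected contact',54-180-23.4)
"
```

```text
t 18.17 yaw 54.1 turned 2.44 q6 -2.184 pos [ 0.5463 -0.2036  0.1988] F [0.8744 0.6431 0.0409] M [ 0.0036 -0.018   0.045 ]
[ 0.5033 -0.2249  0.231 ] -153.34414644656795 0.04774745651972362
[ 0.4996 -0.2281  0.234 ] -152.02468253757218 0.052540362621239754
[ 0.4959 -0.2314  0.237 ] -150.92630012738235 0.05735646825985192
expected contact -149.4
```

View pics/t14c.png

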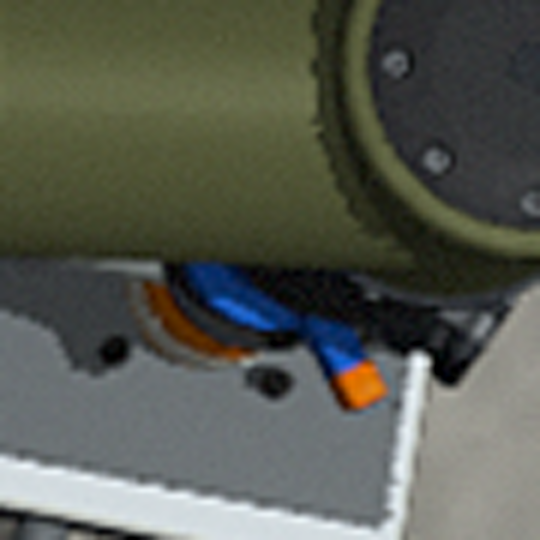

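```bash
for i in 1 2 3 4; do python3 -m inch '[{"x":0,"y":0,"z":0,"rx":0,"ry":0,"rz":0.02},{"x":0,"y":0,"z":0,"rx":0,"ry":0,"rz":0.04}]' 1 >/dev/null; python3 -c "from h import *;tq()"; done
```

```text
t 18.33 yaw 50.7 turned 2.50 q6 -2.244 pos [ 0.5463 -0.2036  0.1989] F [-0.737   0.8287  0.3953] M [0.2183 0.2887 0.1072]
t 18.50 yaw 47.2 turned 2.56 q6 -2.304 pos [ 0.5463 -0.2036  0.1989] F [-1.2893  1.3925  0.0258] M [0.4008 0.4192 0.0499]
t 18.67 yaw 43.8 turned 2.62 q6 -2.364 pos [ 0.5459 -0.2031  0.1988] F [-2.5055  3.7865  0.3629] M [1.4751 1.1084 0.2379]
t 18.83 yaw 40.4 turned 2.68 q6 -2.424 pos [ 0.5457 -0.2024  0.1988] F [-6.1369  7.5831  2.4997] M [2.3406 1.589  0.3479]
```

```bash
for i in 1 2 3; do python3 -m inch '[{"x":0,"y":0,"z":0,"rx":0,"ry":0,"rz":0.02},{"x":0,"y":0,"z":0,"rx":0,"ry":0,"rz":0.04}]' 1 >/dev/null; python3 -c "from h import *;tq()"; done
```

```text
t 19.00 yaw 37.0 turned 2.74 q6 -2.484 pos [ 0.5457 -0.2023  0.1988] F [-5.0229  7.8374  1.7161] M [2.277  1.5345 0.3769]
t 19.17 yaw 33.6 turned 2.80 q6 -2.544 pos [ 0.5457 -0.2024  0.1988] F [-3.891   5.7764  1.1316] M [1.9261 1.4041 0.2642]
t 19.33 yaw 30.1 turned 2.86 q6 -2.604 pos [ 0.5458 -0.2026  0.1988] F [-4.532   4.5265  2.0254] M [1.3524 1.1575 0.213 ]
```

```bash
for i in 1 2; do python3 -m inch '[{"x":0,"y":0,"z":0,"rx":0,"ry":0,"rz":0.02},{"x":0,"y":0,"z":0,"rx":0,"ry":0,"rz":0.04}]' 1 >/dev/null; python3 -c "from h import *;tq()"; done; python3 -c "
from h import *
snap('top','t15');crop('t15',350,250,90,90,6,'t15c');snap('side','s15');crop('s15',320,215,75,75,7,'s15c');tq()"
```

```text
t 19.50 yaw 26.7 turned 2.92 q6 -2.664 pos [ 0.5459 -0.2028  0.1988] F [-4.276   3.152  -0.4073] M [0.9946 0.7883 0.1435]
t 19.67 yaw 23.2 turned 2.98 q6 -2.724 pos [ 0.5461 -0.2031  0.1988] F [-0.9434  2.1094 -0.096 ] M [0.6305 0.4354 0.0749]
t 19.77 yaw 23.2 turned 2.98 q6 -2.724 pos [ 0.5464 -0.2034  0.1989] F [-0.1289  0.0864 -0.0031] M [ 0.0018 -0.017  -0.0007]
```

View pics/t15c.png

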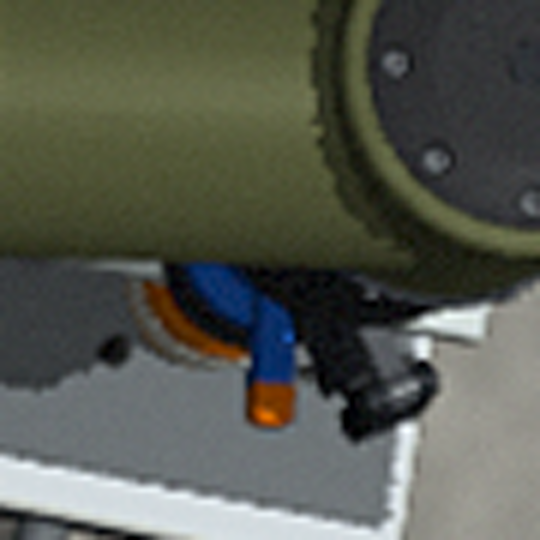

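View pics/s15c.png

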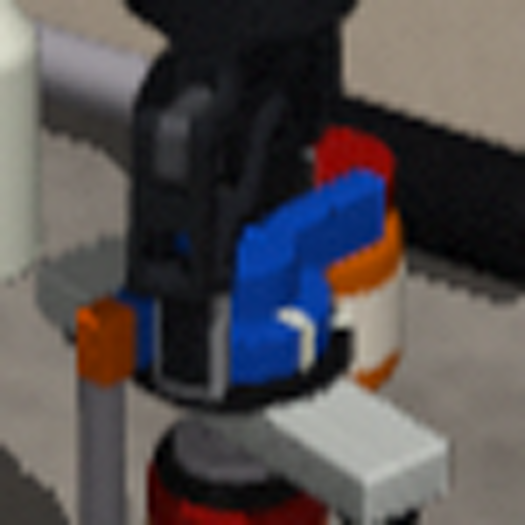

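```bash
python3 -c "
from h import *
for z in(.229,.233):
  p=back('top',(350+271/6,250+397/6),z);print('orange',p,np.degrees(np.arctan2(p[1]+.2035,p[0]-.5465)),np.hypot(p[1]+.2035,p[0]-.5465))
print('contact would be',23.2-180-23.4)
for z,n,q in((.213,'knob',(297,318)),(.198,'collar',(343,318))):
  p=back('side',(320+q[0]/7,215+q[1]/7),z);print(n,p,np.degrees(np.arctan2(p[1]+.2035,p[0]-.5465)),np.hypot(p[1]+.2035,p[0]-.5465))
p=back('top',(320+292/5,240+238/5),.223);print('initial knob mark',np.degrees(np.arctan2(p[1]+.2035,p[0]-.5465)))
"
```

```text
orange [ 0.4898 -0.202   0.229 ] 178.52165848071996 0.056683659775353154
orange [ 0.4895 -0.2014  0.233 ] 177.8693203313965 0.056999446919298154
contact would be -180.20000000000002
knob [ 0.5548 -0.2221  0.213 ] -65.86825380039535 0.02034444809356988
collar [ 0.5839 -0.2175  0.198 ] -20.45007624638029 0.039968438156263185
initial knob mark 84.44559063737796
```

```bash
python3 -m inch '[{"x":0,"y":0,"z":0,"rx":0,"ry":0,"rz":-0.05},{"x":0,"y":0,"z":0,"rx":0,"ry":0,"rz":-0.1},{"x":0,"y":0,"z":0,"rx":0,"ry":0,"rz":-0.15},{"x":0,"y":0,"z":0,"rx":0,"ry":0,"rz":-0.15}]' 1; python3 -m inch '[{"x":0,"y":0,"z":-0.1,"rx":0,"ry":0,"rz":0},{"x":0,"y":0,"z":-0.2,"rx":0,"ry":0,"rz":0},{"x":0,"y":0,"z":-0.3,"rx":0,"ry":0,"rz":0},{"x":0,"y":0,"z":-0.4,"rx":0,"ry":0,"rz":0},{"x":0,"y":0,"z":-0.4,"rx":0,"ry":0,"rz":0}]' 1;  python3 -c "
from h import *
tq()
snap('top','t16');crop('t16',350,250,90,90,6,'t16c');snap('side','s16');crop('s16',320,215,75,75,8,'s16c');plan([.42,-.1,.4])"
```

```text
t: 20.1
position: [0.5465, -0.2037, 0.199]
ee_rot: [2.985, 0.978, 0.001]
ft_force: [0.3, -0.3, 0.9]
width: 0.0854
t: 20.52
position: [0.5472, -0.2048, 0.3264]
ee_rot: [2.982, 0.966, 0.014]
ft_force: [-0.7, -0.9, 2.4]
width: 0.0853
t 20.52 yaw 35.9 turned 2.76 q6 -2.501 pos [ 0.5472 -0.2048  0.3264] F [-0.6923 -0.9087  2.3656] M [-0.039   0.013   0.0097]
t 20.62 pos [ 0.5468 -0.2036  0.3203] yaw deg 35.96 q6 -2.501 F [ 0.2105  0.0767 -1.1308] M [ 0.0145 -0.0244 -0.0264] w 0.0852
xyz units [-0.1386 -0.5271 -0.2671]
```

View pics/s16c.png

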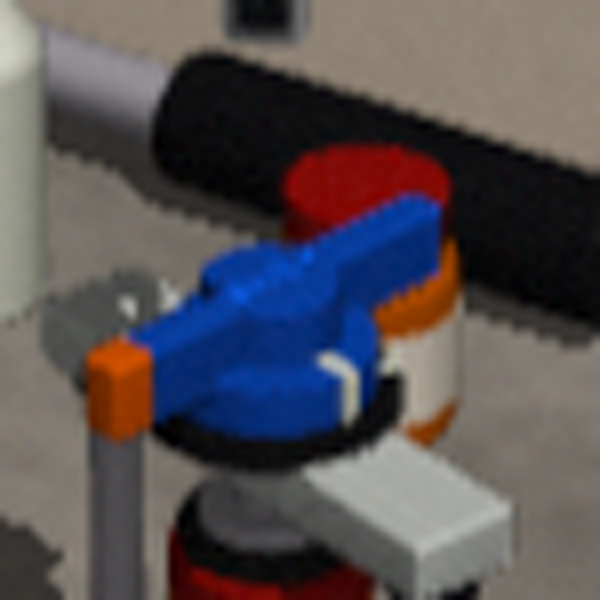

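```bash
python3 -m inch '[{"x":0,"y":-0.1,"z":-0.05,"rx":0,"ry":0,"rz":0},{"x":0,"y":-0.22,"z":-0.1,"rx":0,"ry":0,"rz":0},{"x":0,"y":-0.35,"z":-0.1,"rx":0,"ry":0,"rz":0},{"x":-0.05,"y":-0.48,"z":-0.1,"rx":0,"ry":0,"rz":0},{"x":-0.1,"y":-0.6,"z":-0.1,"rx":0,"ry":0,"rz":0}]' 1;  python3 -c "
from h import *
plan()
snap('top','t17');crop('t17',350,250,90,90,6,'t17c')"
```

```text
t: 21.03
position: [0.4149, -0.0744, 0.3467]
ee_rot: [-2.988, -0.97, 0.004]
ft_force: [-0.1, 2.0, 1.0]
width: 0.0849
t 21.03 pos [ 0.4149 -0.0744  0.3467] yaw deg 35.98 q6 -2.821 F [-0.1035  1.9568  0.9823] M [0.2042 0.036  0.0193] w 0.0849
```

View pics/t17c.png

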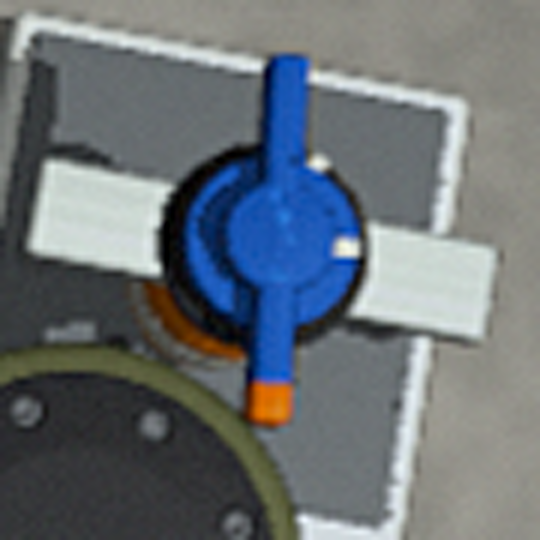

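```bash
python3 -c "
from h import *
def pr(n,q,z,c):
  p=back('top',(350+q[0]/6,250+q[1]/6),z);print(n,p,'ang',np.degrees(np.arctan2(p[1]-c[1],p[0]-c[0])),np.hypot(p[1]-c[1],p[0]-c[0]))
zt=.232
a=back('top',(350+288/6,250+57/6),zt);b=back('top',(350+270/6,250+422/6),zt);c=(a+b)/2;print(a,b,c,np.linalg.norm(a-b))
for c in (c,(.5465,-.2035),(.547,-.203)):
  pr('knob',(347,247),.215,c); pr('collar',(318,163),.198,c)
  pr('orange',(270,422),zt,c)
def q(n,u,z,c):
  p=back('top',(320+u[0]/5,240+u[1]/5),z);print(n,p,np.degrees(np.arctan2(p[1]-c[1],p[0]-c[0])),np.hypot(p[1]-c[1],p[0]-c[0]))
q('init mark knob',(320,237),.223,(.5465,-.2035));q('init mark coll',(292,237),.206,(.5465,-.2035))
"
```

```text
[ 0.6098 -0.2086  0.232 ] [ 0.4809 -0.2011  0.232 ] [ 0.5454 -0.2049  0.232 ] 0.12907565774144797
knob [ 0.5446 -0.2319  0.215 ] ang -91.67806611236726 0.02709380195135269
collar [ 0.5769 -0.2249  0.198 ] ang -32.47730698085331 0.03736180679239837
orange [ 0.4809 -0.2011  0.232 ] ang 176.68741058851373 0.06453782887072393
knob [ 0.5446 -0.2319  0.215 ] ang -93.86003354195043 0.02850065304331925
collar [ 0.5769 -0.2249  0.198 ] ang -35.169374014601686 0.03718053392444066
orange [ 0.4809 -0.2011  0.232 ] ang 177.92479162817028 0.06559825910631839
knob [ 0.5446 -0.2319  0.215 ] ang -94.7780199619468 0.029036905273795745
collar [ 0.5769 -0.2249  0.198 ] ang -36.24640753991836 0.03706635382725721
orange [ 0.4809 -0.2011  0.232 ] ang 178.37373154561698 0.06608185406285906
init mark knob [ 0.5506 -0.1797  0.223 ] 80.11421007545898 0.024131035160375517
init mark coll [ 0.5525 -0.1701  0.206 ] 79.8677137603354 0.03391031661538763
```

```bash
python3 -c "
from h import *
snap('top','t18');snap('side','s18')
a=[cv2.resize(cv2.imread('pics/%s.png'%n),(400,300),interpolation=cv2.INTER_AREA) for n in('top0','t18','side0','s18')]
cv2.imwrite('pics/cmp.png',np.vstack([np.hstack(a[:2]),np.hstack(a[2:])]))
g=[cv2.cvtColor(cv2.imread('pics/%s.png'%n),cv2.COLOR_BGR2GRAY) for n in('side0','s18')]
for nm,(x,y,w,h) in dict(yellow=(172,222,30,40),green=(220,203,25,36),bottle=(302,198,26,60),beaker=(415,322,42,74),red=(368,234,12,36)).items():
  r=cv2.matchTemplate(g[1][y-6:y+h+6,x-6:x+w+6],g[0][y:y+h,x:x+w],cv2.TM_CCOEFF_NORMED);m=cv2.minMaxLoc(r);print(nm,m[3],round(m[1],3))
tq()"
```

```text
yellow (6, 6) 0.755
green (6, 6) 0.972
bottle (6, 6) 0.999
beaker (6, 6) 0.998
red (6, 7) 0.829
t 21.18 yaw 36.2 turned 2.75 q6 -2.818 pos [ 0.4147 -0.0746  0.3495] F [ 0.6437 -0.2001  0.1787] M [-0.0028 -0.0351 -0.0041]
```

View pics/cmp.png

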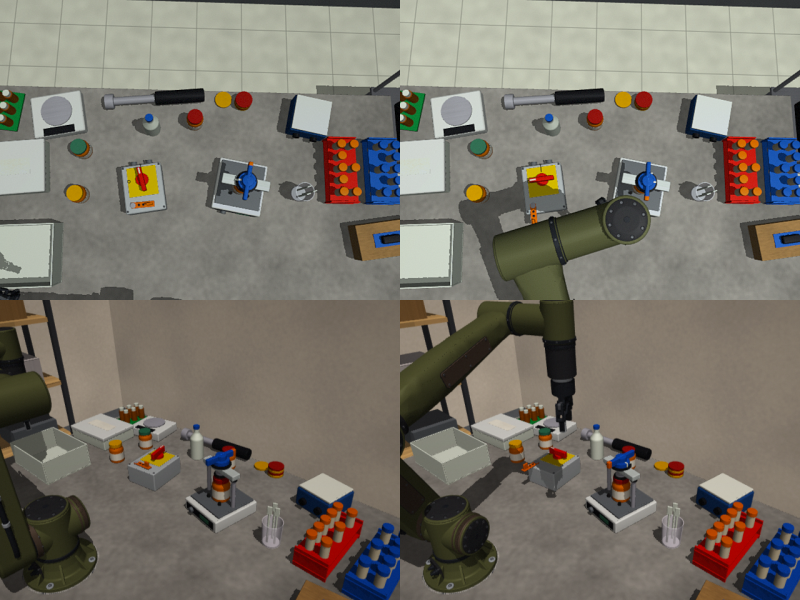

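```bash
python3 -c "
from plant import env
print(env.finish_job())"
```

```text
the job is handed in; nothing more can be done
None
```

The isolator is off, the hasp is swung out, and the sample jar is clamped. I handed the job in at about 21 s with the gripper clear of everything. The one thing I couldn't settle is whether the knob clicked once or twice.

- **Isolator:** I turned the red handle counterclockwise until its stop pushed back at about 1.6 N m. From above, the bar lies parallel to the box's front edge, pointing left.
- **Hasp:** After that I pushed the tab from the handle's side to its stop (about 15 N). The side picture shows it standing out over the front edge.
- **Clamp:** The knob's two wings were pushed round with the open fingers until the knob slipped, and I then backed off and lifted clear. By the white marks, the screw turned about 2.0 rad and stopped, and the knob then slipped about 1.0 rad.
- **Other items:** The bottle, beaker and green jar match their starting pictures with no shift. The yellow jar shows no shift and the red jar at most 1 pixel, but both matches were weaker.

**Click count:** A slip of 1.0 rad lies between the first notch (0.63 rad) and the second (1.26 rad). I missed the first torque bump and kept turning until a second, clearer one. That makes it one click, or two if the second had already snapped, so I believe it is within your limit. The knob did not turn any further after I let go.

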